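Charge the grinding jars with the one-ball scoop

TASK

Charge the mill's open grinding jars: each of the three jars in the tray must end up with exactly one steel ball, and one of them already has its ball. Use the upright one-ball scoop, not the fingers: scoop one ball at a time out of the white dish (the dish wall stops a ball while the nose goes under it) and tip it into an empty jar from just above the mouth; leave the other balls in the dish. Then stand the scoop back in its rest, and do not knock over or shove the jars or the other things on the bench.

Things in the scene. Friction and masses are not known exactly. Their poses are not given: they have to be found in the camera images.
- dish: round white glazed dish, fixed to the bench, standing on the worktop; origin at the centre of its underside, z up. Flat inner floor 3 mm above the origin, inner radius 65 mm, upright wall, rim 25 mm above the worktop, outer radius 70 mm. Four balls lie loose on its floor. Glaze, balls and pocket are slippery (friction about 0.25).
- ball_0: polished steel grinding ball, diameter 20 mm, 32 g, rolls; origin at its centre. Five identical balls: four start in the dish, one already lies in one of the jars (compare positions to tell which).
- ball_1: polished steel grinding ball, diameter 20 mm, 32 g, rolls; origin at its centre. Five identical balls: four start in the dish, one already lies in one of the jars (compare positions to tell which).
- ball_2: polished steel grinding ball, diameter 20 mm, 32 g, rolls; origin at its centre. Five identical balls: four start in the dish, one already lies in one of the jars (compare positions to tell which).
- ball_3: polished steel grinding ball, diameter 20 mm, 32 g, rolls; origin at its centre. Five identical balls: four start in the dish, one already lies in one of the jars (compare positions to tell which).
- ball_4: polished steel grinding ball, diameter 20 mm, 32 g, rolls; origin at its centre. Five identical balls: four start in the dish, one already lies in one of the jars (compare positions to tell which).
- jar_0: open steel grinding jar, loose, 280 g, standing upright in the tray: outer diameter 45 mm (46 mm over the knurled band), height 44 mm, bore 35 mm wide, inner floor 5 mm above its underside; origin at the centre of its underside, 3 mm above the worktop. One of three alike in a row about 58 mm apart; one of them, which varies, holds a ball at the start.
- jar_1: open steel grinding jar, loose, 280 g, standing upright in the tray: outer diameter 45 mm (46 mm over the knurled band), height 44 mm, bore 35 mm wide, inner floor 5 mm above its underside; origin at the centre of its underside, 3 mm above the worktop. One of three alike in a row about 58 mm apart; one of them, which varies, holds a ball at the start.
- jar_2: open steel grinding jar, loose, 280 g, standing upright in the tray: outer diameter 45 mm (46 mm over the knurled band), height 44 mm, bore 35 mm wide, inner floor 5 mm above its underside; origin at the centre of its underside, 3 mm above the worktop. One of three alike in a row about 58 mm apart; one of them, which varies, holds a ball at the start.
- jar_tray: grey low tray under the jars, fixed, 192 mm along its own x by 62 mm, rim 11 mm high, floor 3 mm; origin at the centre of its underside.
- scoop: one-ball scoop, loose, about 85 g, standing upright: an open-topped steel pocket 26 mm wide outside (y) and 25.5 mm long (x = -12.5 to +13 mm), from whose rear a 6 mm rod rises (back to x = -16.5 mm) and leans forward to a black grip. Origin on its flat underside, under the centre of the seated ball; z up along the stem, x forward to the nose.
- scoop_grip (a point): centre of the scoop's black grip, at (-4, 0, 92) mm in the scoop's frame; the grip is a block 24 mm along x, 12 mm thick along y (grip it across y), 44 mm tall (70 to 114 mm above the underside).
- scoop_pocket (a point): where the centre of a seated ball lies, (0, 0, 11.5) mm in the scoop's frame. The pocket holds one ball: floor 1.5 mm thick, 23 mm wide inside, side walls 11 to 12.5 mm high, rear wall 20 mm high, and in front a ridge 1.5 mm above the pocket floor. Level, the ball stays in; tilted nose-down it stays to about 25 degrees and has surely rolled out over the nose at 45.
- scoop_nose (a point): middle of the front edge at the underside, (13, 0, 0) mm in the scoop's frame; the edge is 0.8 mm high, 18 mm wide. A ramp rises from it to the ridge, 3 mm above the underside at x = +6 mm. A ball pushed by the nose rolls ahead until the dish wall or another ball stops it, then climbs the ramp and drops into the pocket when the nose meets the wall.
- rest: aluminium rest of the scoop, fixed: base plate 70 x 56 x 3 mm with a square well 35 x 35 mm inside, walls 4 mm thick with their top 13.5 mm above the worktop. The scoop's pocket stands in the well on the 3 mm plate, its origin over the rest's, nose along the rest's +x (either way round will do at the end). Origin at the centre of the underside, z up.
- jar_lid_0: steel lid of a jar, a disc of diameter 48 mm, 18 mm high, loose bystander behind the jar tray; origin at the centre of its underside.
- jar_lid_1: a second such lid, loose bystander near the left front corner; origin at the centre of its underside.
- marker: marker pen, 128 x 12 x 12 mm, lying loose along the front edge, in front of the scoop's rest; origin under its middle, x along it.
- vial: small white vial with a blue cap, diameter 26 mm, 49 mm high, standing loose between the rest and the dish; origin at the centre of its underside.
- tweezers: steel tweezers, 120 x 14 x 9 mm, lying loose behind the jar tray; origin under the middle.
- dry_bath: grey-white bench heater with a blue panel, fixed, right behind the dish and between rest and jars: body 300 mm along its own x by 220 mm, 113 mm high at the front and 131 mm behind, with a clear cover up to 187 mm; origin at the middle of its underside. Keep the arm and the scoop clear of it.
- qpcr_cycler: large beige thermal cycler, fixed, on the right: from its origin (middle of its underside) it reaches 252 mm to the front and 186 mm to the left; its front panel is 80 mm high, its hood 320 mm.
- wash_bottle: fixed bystander: wash bottle, 188 mm tall, body about 66 mm across, left of the dish, to be kept clear of; its body's axis is 15 mm along its own x from its origin (underside).

How it is judged (in metres and radians):
On the way, in this order (a step that is already met when the one before it is completed fails the run):
1. a first ball rides in the scoop's pocket, lifted clear of the dish (((distance between ball_0 and scoop_pocket below 0.008 m and height (world z) of scoop above 0.04 m) or (distance between ball_1 and scoop_pocket below 0.008 m and height (world z) of scoop above 0.04 m) or (distance between ball_2 and scoop_pocket below 0.008 m and height (world z) of scoop above 0.04 m) or (distance between ball_3 and scoop_pocket below 0.008 m and height (world z) of scoop above 0.04 m))), for 0.1 s.
2. it lies in a jar that was empty ((((horizontal distance between ball_0 and jar_1 below 0.011 m and z of ball_0 in the frame of jar_1 between 0.008 and 0.02 m) or (horizontal distance between ball_1 and jar_1 below 0.011 m and z of ball_1 in the frame of jar_1 between 0.008 and 0.02 m) or (horizontal distance between ball_2 and jar_1 below 0.011 m and z of ball_2 in the frame of jar_1 between 0.008 and 0.02 m) or (horizontal distance between ball_3 and jar_1 below 0.011 m and z of ball_3 in the frame of jar_1 between 0.008 and 0.02 m)) or ((horizontal distance between ball_0 and jar_2 below 0.011 m and z of ball_0 in the frame of jar_2 between 0.008 and 0.02 m) or (horizontal distance between ball_1 and jar_2 below 0.011 m and z of ball_1 in the frame of jar_2 between 0.008 and 0.02 m) or (horizontal distance between ball_2 and jar_2 below 0.011 m and z of ball_2 in the frame of jar_2 between 0.008 and 0.02 m) or (horizontal distance between ball_3 and jar_2 below 0.011 m and z of ball_3 in the frame of jar_2 between 0.008 and 0.02 m)))), for 0.2 s.
3. a second ball rides in the scoop's pocket, lifted clear of the dish (((distance between ball_0 and scoop_pocket below 0.008 m and height (world z) of scoop above 0.04 m) or (distance between ball_1 and scoop_pocket below 0.008 m and height (world z) of scoop above 0.04 m) or (distance between ball_2 and scoop_pocket below 0.008 m and height (world z) of scoop above 0.04 m) or (distance between ball_3 and scoop_pocket below 0.008 m and height (world z) of scoop above 0.04 m))), for 0.1 s.
4. both jars that were empty hold a ball (((horizontal distance between ball_0 and jar_1 below 0.011 m and z of ball_0 in the frame of jar_1 between 0.008 and 0.02 m) or (horizontal distance between ball_1 and jar_1 below 0.011 m and z of ball_1 in the frame of jar_1 between 0.008 and 0.02 m) or (horizontal distance between ball_2 and jar_1 below 0.011 m and z of ball_2 in the frame of jar_1 between 0.008 and 0.02 m) or (horizontal distance between ball_3 and jar_1 below 0.011 m and z of ball_3 in the frame of jar_1 between 0.008 and 0.02 m)) and ((horizontal distance between ball_0 and jar_2 below 0.011 m and z of ball_0 in the frame of jar_2 between 0.008 and 0.02 m) or (horizontal distance between ball_1 and jar_2 below 0.011 m and z of ball_1 in the frame of jar_2 between 0.008 and 0.02 m) or (horizontal distance between ball_2 and jar_2 below 0.011 m and z of ball_2 in the frame of jar_2 between 0.008 and 0.02 m) or (horizontal distance between ball_3 and jar_2 below 0.011 m and z of ball_3 in the frame of jar_2 between 0.008 and 0.02 m))), for 0.2 s.
At the end, for the whole second after the job is handed in: each jar stands upright with exactly one ball on its floor (within 11 mm of its axis, centre under 20 mm above its underside); the other two balls lie in the dish; the scoop stands released, upright (0.1 rad) and still in its rest's well (within 6 mm of its centre, on its plate) (all of step 4 and horizontal distance between ball_4 and jar_0 below 0.011 m and z of ball_4 in the frame of jar_0 between 0.008 and 0.02 m and (((horizontal distance between ball_0 and dish below 0.06 m and height (world z) of ball_0 below 0.022 m) and (horizontal distance between ball_1 and dish below 0.06 m and height (world z) of ball_1 below 0.022 m)) or ((horizontal distance between ball_0 and dish below 0.06 m and height (world z) of ball_0 below 0.022 m) and (horizontal distance between ball_2 and dish below 0.06 m and height (world z) of ball_2 below 0.022 m)) or ((horizontal distance between ball_0 and dish below 0.06 m and height (world z) of ball_0 below 0.022 m) and (horizontal distance between ball_3 and dish below 0.06 m and height (world z) of ball_3 below 0.022 m)) or ((horizontal distance between ball_1 and dish below 0.06 m and height (world z) of ball_1 below 0.022 m) and (horizontal distance between ball_2 and dish below 0.06 m and height (world z) of ball_2 below 0.022 m)) or ((horizontal distance between ball_1 and dish below 0.06 m and height (world z) of ball_1 below 0.022 m) and (horizontal distance between ball_3 and dish below 0.06 m and height (world z) of ball_3 below 0.022 m)) or ((horizontal distance between ball_2 and dish below 0.06 m and height (world z) of ball_2 below 0.022 m) and (horizontal distance between ball_3 and dish below 0.06 m and height (world z) of ball_3 below 0.022 m))) and angle between each of jar_0, jar_1, jar_2's own z axis and vertical below 0.15 rad and horizontal distance between scoop and rest below 0.006 m and z of scoop in the frame of rest below 0.006 m and angle between scoop's own z axis and vertical below 0.1 rad and linear speed of scoop below 0.02 m/s); the robot touches nothing.
It fails at once if the fingers touch a ball (contact force between the fingers and ball_0 above 0.3 N or contact force between the fingers and ball_1 above 0.3 N or contact force between the fingers and ball_2 above 0.3 N or contact force between the fingers and ball_3 above 0.3 N or contact force between the fingers and ball_4 above 0.3 N).
It fails at once if a ball is dropped from a height or flung (faster than 1.6 m/s) (linear speed of any of ball_0, ball_1, ball_2, ball_3, ball_4 above 1.6 m/s).
It fails at once if a jar is tipped by more than 0.4 rad or shoved by more than 25 mm (angle between any of jar_0, jar_1, jar_2's own z axis and vertical above 0.4 rad or distance of any of jar_0, jar_1, jar_2 from where it was at the start of the episode above 0.025 m).
It fails at once if a bystander is shoved by more than 30 mm or the vial knocked over (distance of any of jar_lid_0, jar_lid_1, marker, vial, tweezers from where it was at the start of the episode above 0.03 m or angle between vial's own z axis and vertical above 0.5 rad).
It fails at once if the wash bottle is hit (more than 3 N) (contact force between the arm and wash_bottle above 3 N).
It also fails if it takes over 72 s, if anything falls off the work surface, if the arm or the gripper's body presses on something with over 40 N, if the wrist force passes 120 N, or if a joint passes its speed limit or range.

ROBOT

A 7-joint arm with a two-finger parallel gripper is mounted at the origin on a cart in front of the work surface, level with it; the furniture and walls round the work are solid. World frame = base frame: x ahead of the robot, y to its left, z up, the work surface at z = 0. Lengths are in mm, angles in rad, forces in N, time in s.
With the tool pointing down it reaches from about 400 to 875 mm from the base axis. Payload 4.4 kg.
Tool frame: the origin (TCP) lies at the very end of the fingers, on their centre line; the grasp point (between the pads) lies 19 mm behind it (ctrl.grip_point_offset is the distance from the TCP to the grasp point, in mm); z points along the fingers, y is the line along which they close (so a half turn about z gives the same grasp; the last joint's range is limited). The gripper opens to 85 mm and grips with 20 to 120 N. Pads are 22 mm wide; open, the fingers measure 114 mm over their backs; the gripper's body (76 mm by 85 mm) begins 54 mm behind the grasp point. The pads swing forward as they close: fully open they stand 13 mm farther back than shut.
Start: joints at [-1.25, 0.628, 0.038, 1.517, -0.027, 0.996, -0.02], TCP at [245.175, 602.002, 231.313] pointing down, gripper open.
Joint ranges: [-3.06, 3.06], [-0.37, 2.12], [-1.25, 1.32], [0.18, 2.47], [-1.1, 4.24], [0.23, 1.98], [-2.94, 2.94]. Speed limits (rad/s): [2.57, 2.57, 3.14, 3.14, 3.14, 3.14, 3.14].

INTERFACE

Orientations are given as [roll, pitch, yaw] about the fixed x, y, z axes, in that order (R = Rz(yaw) Ry(pitch) Rx(roll)).
In Python, from cell import ctrl gives the robot as it stands.
- The arm moves only by the tool jog_arm, never from a script. Its argument "increments" is one flat list of numbers, 7 for each row, row after row: the finger opening in cm, from 0 to 8.54, then the shift along the tool's x, y, z in cm, then the turn, a rotation vector about the tool's x, y, z in degrees. In form: [fingers, x, y, z, rx, ry, rz, fingers, x, y, z, rx, ry, rz, ...]. A call has 1 to 20 rows; each row is the pose to reach, as a shift and turn from the pose commanded when the call began, along the tool's axes at that moment; what a row does not reach only later rows make up. A row lasts 1/10 s, in which the tool goes at most 50 mm and 8.59 degrees, less where a joint would pass 70% of its speed; a pose out of reach is approached as far as the arm can. A call with a gripper value outside its range is refused whole. The fingers move at their own pace and stop on an object; the grip force is fixed at half the most. Time passes only in rows, so rows that repeat a pose let the fingers close. It gives the time, the measured TCP pose, the force, the opening and the grip force at its end, in the units of the state.
- ctrl.read_state(): the state, without advancing time (a new reading comes with each control period).
- ctrl.get_image(name): name is "side" or "top"; returns the picture (384x512x3 uint8, red, green, blue); there is no depth.
- ctrl.camera_params(name): a dict with "fx", "fy", "cx", "cy" (pixels), "extrinsics" (4x4, takes a point from world to camera coordinates). Camera axes: x right, y down, z forward; pixel columns grow to the right and rows downward; lengths in mm; the calibration is good to about 2 mm. A picture is of the moment at which its call begins. camera_params takes no time and is no camera call.
- ctrl.finish_job(): hands the job in; it is judged then, once.
The state is a dict: "clock": time; "qpos": joint angles; "qd": joint speeds; "tau": joint torques, N m; "eef_pos": TCP position; "tool_rot": TCP orientation; "force": force on the tool from outside, world axes, zero at the start; "torque": the same for the moment, N m; "width": finger opening in mm; "gripper_force": force on a finger pad.
Only numpy, scipy, OpenCV 4.12 (cv2) and the standard library are available. Lean on these libraries where they do the work, as an engineer would, in place of code of your own. Each camera call takes 0.05 s, during which the arm holds its last target. There are 200 camera calls.

## Working session

There is one attempt and no reset: what is moved stays moved. The work goes in short steps, Python scripts to look and compute and a tool call to move; the robot and the scene stay as the last step left them, time stands still between calls to the robot, and variables do not carry over. Pictures are saved under pics/ and viewed, at most 10 in all, crops included, and the job is handed in when it is done.

Besides the shell and the picture viewer there is one more tool, called as a command line: name --argument value ..., lists and objects as JSON in quotes. jog_arm: Moves the arm, as the interface text tells. Its arguments: {"type":"object","properties":{"increments":{"type":"array","items":{"type":"number"}}},"required":["increments"]}

```bash
ls; mkdir -p pics
python3 - <<'E'
from cell import ctrl
import cv2,numpy as np
for n in("top","side"):
    im=ctrl.get_image(n);cv2.imwrite(f"pics/{n}0.png",im[:,:,::-1])
    p=ctrl.camera_params(n);print(n,p["fx"],p["cx"],p["cy"],np.round(p["extrinsics"],3).tolist())
s=ctrl.read_state();print(s["eef_pos"],s["tool_rot"],s["width"],s["clock"])
E
```

```text
pics
top 426.9276976139955 252.29482926667345 192.3769297156983 [[-0.003, -1.0, -0.004, -100.281], [-0.986, 0.004, -0.165, 585.899], [0.165, 0.003, -0.986, 1180.161], [0.0, 0.0, 0.0, 1.0]]
side 355.5270899034724 255.81082984882582 194.6277672395137 [[-0.968, -0.252, 0.017, 523.47], [-0.133, 0.451, -0.883, 190.541], [0.215, -0.856, -0.47, 796.414], [0.0, 0.0, 0.0, 1.0]]
[244.94426997 601.47460826 230.46573977] [-3.13986341e+00 -1.14173161e-06  2.75479168e+00] 85.21756662826081 0.1
```

View pics/top0.png

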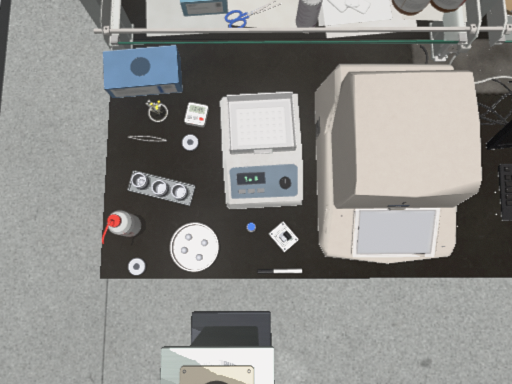

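View pics/side0.png

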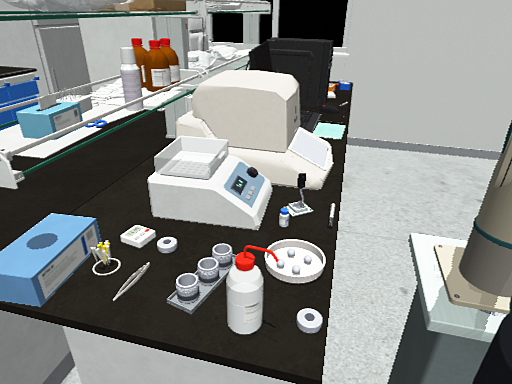

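```bash
cat > h.py <<'E'
from cell import ctrl
import cv2,numpy as np
from scipy.spatial.transform import Rotation as R
P={n:ctrl.camera_params(n) for n in("top","side")}
def ray(n,u,v):
    p=P[n];E=np.array(p["extrinsics"]);d=E[:3,:3].T@np.array([(u-p["cx"])/p["fx"],(v-p["cy"])/p["fy"],1])
    return -E[:3,:3].T@E[:3,3],d
def onz(n,u,v,z):
    o,d=ray(n,u,v);return o+d*(z-o[2])/d[2]
def pix(n,X):
    p=P[n];E=np.array(p["extrinsics"]);c=E[:3,:3]@np.array(X,float)+E[:3,3]
    return np.array([p["fx"]*c[0]/c[2]+p["cx"],p["fy"]*c[1]/c[2]+p["cy"]])
def crop(n,im,u0,v0,w,h,k,name):
    cv2.imwrite(f"pics/{name}.png",cv2.resize(im[v0:v0+h,u0:u0+w,::-1],None,fx=k,fy=k,interpolation=cv2.INTER_CUBIC))
E
python3 - <<'E'
from h import *
im=cv2.imread("pics/top0.png")[:,:,::-1]; s=cv2.imread("pics/side0.png")[:,:,::-1]
a=cv2.resize(im[165:285,120:310,::-1],None,fx=4,fy=4,interpolation=cv2.INTER_CUBIC)
cv2.imwrite("pics/topc.png",a)
b=cv2.resize(s[165:315,165:345,::-1],None,fx=4,fy=4,interpolation=cv2.INTER_CUBIC)
cv2.imwrite("pics/sidec.png",b)
# dish ellipse
hsv=cv2.cvtColor(im.copy(),cv2.COLOR_RGB2HSV)
g=cv2.cvtColor(im.copy(),cv2.COLOR_RGB2GRAY)
m=(g>110).astype(np.uint8)
c,_=cv2.findContours(m[:290,:315],cv2.RETR_EXTERNAL,cv2.CHAIN_APPROX_NONE)
for k in c:
    if len(k)>20:
        (u,v),sz,an=cv2.minAreaRect(k); print("cont",len(k),round(u,1),round(v,1),np.round(sz,1),round(an,1), np.round(onz("top",u,v,0),0))
k=max([k for k in c if abs(k.mean(0)[0][0]-194)<12 and abs(k.mean(0)[0][1]-247)<12],key=len)
(u,v),sz,an=cv2.fitEllipse(k);print("dish",u,v,sz,onz("top",u,v,25))
E
```

```text
cont 61 287.0 270.5 [ 3. 28.] 90.0 [ 363. -202.    0.]
cont 47 136.0 266.0 [16. 16.] 90.0 [378. 237.   0.]
cont 24 251.0 227.0 [8. 8.] 90.0 [490. -98.   0.]
cont 139 194.0 246.5 [49. 48.] 90.0 [433.  69.   0.]
cont 65 283.3 236.2 [24.7 19.8] 49.4 [ 463. -193.    0.]
cont 164 160.8 187.4 [64.8 20.4] 14.0 [610. 172.   0.]
cont 30 141.5 136.0 [15.  0.] 180.0 [770. 237.   0.]
cont 43 189.5 141.5 [15. 15.] 90.0 [752.  89.   0.]
cont 75 195.7 113.9 [21.  22.5] 13.0 [840.  72.   0.]
cont 67 156.5 110.5 [21. 21.] 90.0 [852. 193.   0.]
cont 370 261.2 149.5 [115.   80.3] 86.6 [ 726. -130.    0.]
cont 32 117.5 93.7 [14.6  3.9] 17.1 [907. 317.   0.]
cont 68 142.0 89.5 [ 5. 30.] 90.0 [921. 241.   0.]
cont 81 204.5 7.6 [ 9.5 35.1] 87.6 [1199.   50.    0.]
cont 31 307.5 3.0 [ 6. 13.] 90.0 [1213. -282.    0.]
cont 2136 157.0 144.5 [289. 314.] 90.0 [743. 188.   0.]
dish 193.81143188476562 246.64463806152344 (48.043277740478516, 49.17866134643555) [431.98069148  66.33881436  25.        ]
```

View pics/topc.png

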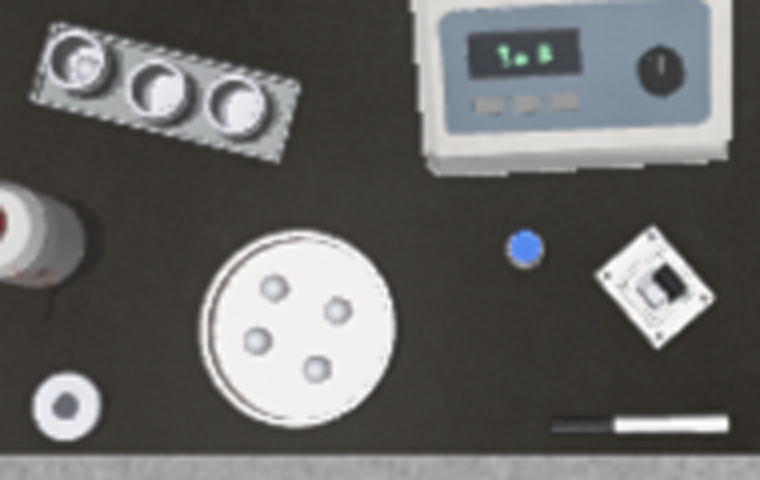

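View pics/sidec.png

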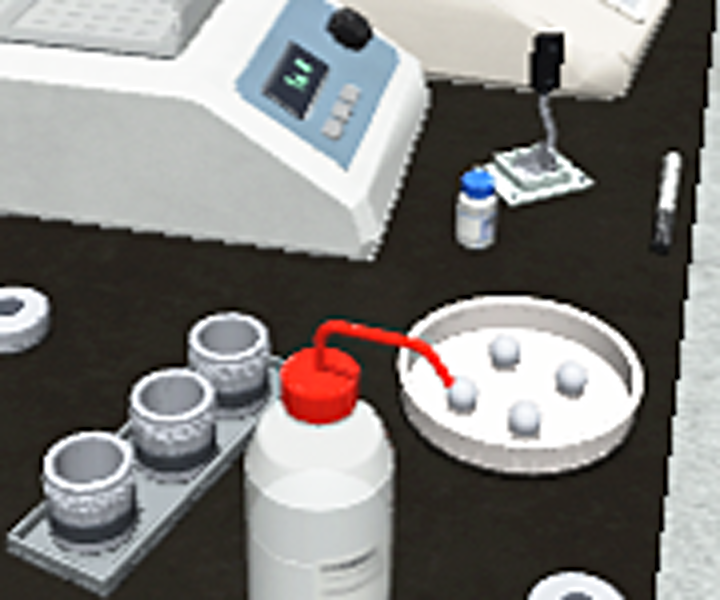

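Run:
```python
from h import *
im=cv2.imread("pics/top0.png"); s=cv2.imread("pics/side0.png")
print("cam",[np.round(ray(n,0,0)[0]) for n in P])
c4=lambda L:[(120+u/4,165+v/4) for u,v in L]
pl=[onz("top",u,v,3)for u,v in c4([(653,227),(597,273),(660,348),(715,297)])]
ctr=np.mean(pl,0);d=pl[2]-pl[1];d2=pl[3]-pl[0];print("rest",ctr,np.degrees(np.arctan2(d[1],d[0])),np.degrees(np.arctan2(d2[1],d2[0])),np.linalg.norm(d),np.linalg.norm(d2),np.linalg.norm(pl[1]-pl[0]))
# black grip masks
for n,im_,(u0,v0,w,h) in(("top",im,(276,228,18,18)),("side",s,(294,170,14,22))):
    roi=im_[v0:v0+h,u0:u0+w].max(2); 
    print(n);print(roi[::1])
for a in(40,220):
  for z0 in [3]:
    for q in[(-4,0,92),(-4,0,114),(-4,0,70),(-14,0,20),(0,0,11),(13,0,0)]:
        a_=np.radians(a);X=ctr+[q[0]*np.cos(a_),q[0]*np.sin(a_),q[2]];print(a,q,np.round(pix("top",X),1),np.round(pix("side",X),1))
for b in c4([(274,288),(339,311),(257,341),(316,369)]): print("ball",np.round(onz("top",*b,13),1))
for b in c4([(78,60),(158,90),(237,104)]): print("jar",np.round(onz("top",*b,47),1))
t=[onz("top",u,v,11)for u,v in c4([(50,24),(300,82),(281,162),(31,100)])];print("tray",np.mean(t,0),np.round(t))
for b in[(503,352),(572,379),(462,395),(525,419)]: print("ball side",np.round(onz("side",165+b[0]/4,165+b[1]/4,13),1))
for b in[(229,338),(173,398),(89,463)]: print("jar side",np.round(onz("side",165+b[0]/4,165+b[1]/4,47),1))
```

```text
cam [array([ 383., -106., 1260.]), array([361., 728., 533.])]
rest [ 461.48445429 -194.93488552    3.        ] -140.32272699848855 -139.12020606517052 71.11360953177216 68.20380799298823 53.58174614087372
top
[[245 245 243 242 242 239 231 225 187 221 243 247 235 142  64  49  51  55]
 [245 243 242 239 240 232 231 220 232 217 239 246 245 234 137  60  47  53]
 [243 241 232 224 236 225 223 240 244 228 189 234 238 246 234 117  54  49]
 [241 230 213 234 237 241 236 233 219 137  80 150 236 241 239 202 110  56]
 [234 216 226 228 241 235 217 191 122  60  43  69 155 233 230 234 198  94]
 [235 226 214 238 234 215 199 118  54  53  53  50  77 162 228 215 231 167]
 [228 221 238 230 213 213 194  90  39  46  57  55  49  86 172 234 230 236]
 [191 240 239 219 211 204 195 134  69  38  50  60  54  53 113 208 242 244]
 [190 238 238 204 207 206 215 217 152  67  42  51  59  52  59 133 223 234]
 [230 227 232 161 172 208 231 232 216 142  71  41  50  54  61 126 214 239]
 [225 241 239 204 149 192 230 232 236 232 144  50  40  63  92 143 198 222]
 [216 234 239 236 204 160 219 232 231 221 179  74  72 129 174 191 
[... 2081 characters left out ...]
[286.  232.7] [299.8 173. ]
220 (-4, 0, 70) [284.9 233.8] [298.6 186.9]
220 (-14, 0, 20) [281.4 232.4] [294.5 202.7]
220 (0, 0, 11) [284.3 236.3] [298.3 204.4]
220 (13, 0, 0) [287.  239.9] [301.8 206.7]
ball [460.4  84.   13. ]
ball [443.6  36.4  13. ]
ball [422.2  95.5  13. ]
ball [402.   52.4  13. ]
jar [623.4 224.5  47. ]
jar [601.1 165.7  47. ]
jar [590.6 108.4  47. ]
tray [606.22614614 168.46674003  11.        ] [[658. 256.  11.]
 [613.  68.  11.]
 [553.  81.  11.]
 [600. 268.  11.]]
ball side [443.9  42.8  13. ]
ball side [400.8  57.1  13. ]
ball side [459.7  88.8  13. ]
ball side [421.7  99.8  13. ]
jar side [589.4 117.1  47. ]
jar side [600.5 174.8  47. ]
jar side [622.2 233.3  47. ]
```

```bash
cat >> h.py <<'E'
import json,os
def getc():
    return json.load(open("c.json")) if os.path.exists("c.json") else None
def Rt(yaw,tilt=0):  # tool down, tool x at yaw(deg), nose-down tilt(deg)
    return R.from_euler("z",yaw,degrees=True)*R.from_euler("y",tilt,degrees=True)*R.from_euler("x",180,degrees=True)
def inc(p0,R0,p1,R1):
    return np.round(R0.inv().apply(np.array(p1)-p0)/10,2).tolist()+np.round((R0.inv()*R1).as_rotvec(degrees=True),1).tolist()
def app(p0,R0,v):
    return np.array(p0)+R0.apply(np.array(v[:3])*10), R0*R.from_rotvec(v[3:],degrees=True)
def blobs(m,lo,hi):
    n,l,s,c=cv2.connectedComponentsWithStats(m.astype(np.uint8));return [(c[i],s[i][4]) for i in range(1,n) if lo<=s[i][4]<=hi]
E
python3 - <<'E'
from h import *
im=cv2.imread("pics/top0.png"); s=cv2.imread("pics/side0.png")
def grip(n,img,u0,v0,w,h,z):
    r=img[v0:v0+h,u0:u0+w].max(2);m=r<100
    if n=="top": m[:3]=0; m[:,16:]=0;m[12:]=0
    else: m[18:]=0
    y,x=np.nonzero(m);u,v=x.mean()+u0,y.mean()+v0;print("grip",n,u,v);return u,v
u,v=grip("top",im,276,228,18,18,0);print(onz("top",u,v,107))
a=ray("top",u,v);u2,v2=grip("side",s,294,170,14,22,0);b=ray("side",u2,v2)
A=np.c_[a[1],-b[1]];t=np.linalg.lstsq(A,b[0]-a[0],rcond=None)[0];print("tri",a[0]+a[1]*t[0],b[0]+b[1]*t[1])
print("side at 95",onz("side",u2,v2,95))
# balls: darker than dish floor
g=im[:,:,::-1].min(2)
m=np.zeros_like(g);m[228:266,175:213]=1
for c,n in blobs((g<215)&(m>0)&(np.hypot(*(np.indices(g.shape)-np.array([246.6,193.8])[:,None,None]))<19),5,80): print(np.round(c,2),n,np.round(onz("top",*c,13),1))
gs=s.min(2)
for c,n in blobs((gs<212)&(np.hypot((np.arange(512)[None]-295)/26,(np.arange(384)[:,None]-260)/17)<.9),5,90): print("side",np.round(c,2),n,np.round(onz("side",*c,13),1))
# plate
r=(im.min(2)>120).astype(np.uint8);r[:, :265]=0;r[:215]=0;r[262:]=0;r[:,305:]=0
k=max(cv2.findContours(r,0,cv2.CHAIN_APPROX_NONE)[0],key=len);(u,v),sz,an=cv2.minAreaRect(k);print("plate",u,v,sz,an,onz("top",u,v,3))
s0=ctrl.read_state();print(R.from_euler("xyz",s0["tool_rot"]).as_matrix().round(3))
E
```

```text
grip top 286.8974358974359 235.15384615384616
[ 458.61064931 -195.3166192   107.        ]
grip side 301.37735849056605 179.96226415094338
tri [ 459.44938236 -196.30307695   94.23255917] [ 458.80987305 -196.3527537    94.19438601]
side at 95 [ 458.63003355 -194.65666462   95.        ]
[188.41 236.59] 41 [461.6  84.3  13. ]
[204.13 242.16] 38 [445.3  38.3  13. ]
[184.18 249.95] 38 [423.   95.7  13. ]
[199.08 256.89] 38 [403.   52.2  13. ]
side [303.09 248.07] 67 [418.1  15.1  13. ]
side [290.58 254.39] 36 [443.3  48.2  13. ]
side [277.88 262.18] 60 [466.6  85.   13. ]
side [306.91 261.2 ] 35 [402.6  63.1  13. ]
side [295.22 271.46] 41 [423.  106.2  13. ]
plate 283.3294372558594 236.21766662597656 (24.62160873413086, 19.740671157836914) 49.398704528808594 [ 462.36550827 -192.83299167    3.        ]
[[-0.926  0.377 -0.001]
 [ 0.377  0.926 -0.002]
 [ 0.    -0.002 -1.   ]]
```

Run:
```python
from h import *
p0=np.array([245.175,602.002,231.313]);R0=R.from_euler("xyz",[-3.1399,0,2.7548])
for p,y in[((430,300,265),120),((470,50,265),80),((459,-196.3,200),40)]: print(inc(p0,R0,p,Rt(y)))
```

```text
[-28.51, -21.0, -3.33, -0.1, 0.0, 37.8]
[-41.64, -42.65, -3.3, -0.1, 0.1, 77.8]
[-49.92, -65.86, 3.24, -0.1, 0.1, 117.8]
```

jog_arm --increments '[5,-28.5,-21,-3.3,0,0,38,5,-28.5,-21,-3.3,0,0,38,5,-28.5,-21,-3.3,0,0,38,5,-28.5,-21,-3.3,0,0,38,5,-28.5,-21,-3.3,0,0,38,5,-28.5,-21,-3.3,0,0,38,5,-28.5,-21,-3.3,0,0,38,5,-41.6,-42.6,-3.3,0,0,78,5,-41.6,-42.6,-3.3,0,0,78,5,-41.6,-42.6,-3.3,0,0,78,5,-41.6,-42.6,-3.3,0,0,78,5,-41.6,-42.6,-3.3,0,0,78,5,-49.92,-65.86,3.2,-0.1,0.1,117.8,5,-49.92,-65.86,3.2,-0.1,0.1,117.8,5,-49.92,-65.86,3.2,-0.1,0.1,117.8,5,-49.92,-65.86,3.2,-0.1,0.1,117.8,5,-49.92,-65.86,3.2,-0.1,0.1,117.8,5,-49.92,-65.86,3.2,-0.1,0.1,117.8,5,-49.92,-65.86,3.2,-0.1,0.1,117.8,5,-49.92,-65.86,3.2,-0.1,0.1,117.8]'

```text
clock: 2.1
eef_pos: [458.9, -195.2, 199.0]
tool_rot: [-3.14, -0.002, 0.699]
force: [0.2, 0.0, 0.1]
width: 49.6
gripper_force: 0.0
```

jog_arm --increments '[5,0,0,5,0,0,0,5,0,0,9,0,0,0,5,0,0,11.5,0,0,0,5,0,0,12.3,0,0,0,5,0,0,12.3,0,0,0,0.8,0,0,12.3,0,0,0,0.8,0,0,12.3,0,0,0,0.8,0,0,12.3,0,0,0,0.8,0,0,12.3,0,0,0,0.8,0,0,12.3,0,0,0,0.8,0,0,12.3,0,0,0]'

```text
clock: 3.2
eef_pos: [460.2, -196.2, 77.5]
tool_rot: [3.14, -0.004, 0.699]
force: [-1.4, 0.3, 7.2]
width: 11.2
gripper_force: 60.5
```

Run:
```python
from h import *
s=ctrl.read_state();print(s["eef_pos"],s["tool_rot"],s["qpos"],s["width"],s["gripper_force"])
t=ctrl.get_image("top")[220:255,260:310,::-1];si=ctrl.get_image("side")[150:220,270:330,::-1]
a=cv2.resize(t,None,fx=8,fy=8,interpolation=2);b=cv2.resize(si,None,fx=6,fy=6,interpolation=2)
o=np.zeros((420,760,3),np.uint8);o[:280,:400]=a;o[:,400:]=b;cv2.imwrite("pics/g1.png",o)
```

```text
[ 460.17230948 -196.23912297   77.52045684] [ 3.140265   -0.00368332  0.69888255] [ 0.07089374  0.70734867  0.42143221  2.07046011 -0.6147672   0.48402701
  0.08513942] 11.176766370564472 60.473270416259766
```

View pics/g1.png

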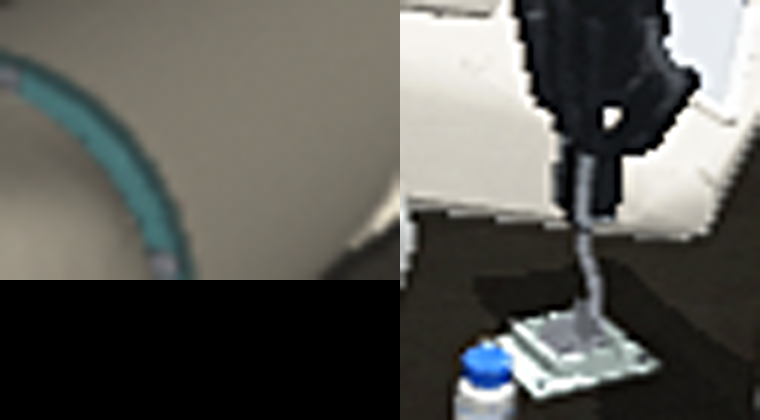

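```bash
cat > pl.py <<'E'
from h import *
import sys
# python3 pl.py  x y z yaw [x y z yaw tilt]...: args groups "x,y,z,yaw,tilt"; first group = commanded pose now
g=[list(map(float,a.split(",")))for a in sys.argv[1:]]
p0,R0=np.array(g[0][:3]),Rt(g[0][3],g[0][4] if len(g[0])>4 else 0)
for q in g[1:]: print(inc(p0,R0,q[:3],Rt(q[3],q[4] if len(q)>4 else 0)))
E
python3 pl.py 459,-196.3,77.4,40 459,-196.3,180,40 432.7,64.1,180,107 432.7,64.1,128,107
```

```text
[0.0, 0.0, -10.26, 0.0, 0.0, 0.0]
[14.72, -21.64, -10.26, 0.0, 0.0, -67.0]
[14.72, -21.64, -5.06, 0.0, 0.0, -67.0]
```

jog_arm --increments '[0.8,0,0,-2,0,0,0,0.8,0,0,-5,0,0,0,0.8,0,0,-10.3,0,0,0,0.8,0,0,-10.3,0,0,0,0.8,3,-4,-10.3,0,0,-12,0.8,7,-9,-10.3,0,0,-25,0.8,11,-14,-10.3,0,0,-42,0.8,14.7,-21.6,-10.3,0,0,-67,0.8,14.7,-21.6,-10.3,0,0,-67,0.8,14.7,-21.6,-10.3,0,0,-67,0.8,14.7,-21.6,-10.3,0,0,-67,0.8,14.7,-21.6,-8,0,0,-67,0.8,14.7,-21.6,-5.1,0,0,-67,0.8,14.7,-21.6,-5.1,0,0,-67,0.8,14.7,-21.6,-5.1,0,0,-67]'

```text
clock: 4.8
eef_pos: [432.3, 63.5, 127.7]
tool_rot: [3.142, -0.001, 1.867]
force: [0.0, 0.7, -0.1]
width: 11.5
gripper_force: 59.1
```

Run:
```python
from h import *
s=ctrl.read_state();print(s["eef_pos"],s["tool_rot"],s["qpos"].round(2),s["force"])
t=ctrl.get_image("top")[200:290,140:250,::-1];si=ctrl.get_image("side")[180:290,235:345,::-1]
cv2.imwrite("pics/h1s.png",si)
a=cv2.resize(t,None,fx=3,fy=3,interpolation=2);b=cv2.resize(si,None,fx=4,fy=4,interpolation=2)
o=np.zeros((440,770,3),np.uint8);o[:270,:330]=a;o[:,330:]=b;cv2.imwrite("pics/h1.png",o)
```

```text
[432.2620996   63.46584795 127.72914286] [ 3.14150159e+00 -1.32512164e-03  1.86726661e+00] [-0.37  0.52  0.23  2.2  -0.28  0.45  0.38] [ 0.04915981  0.68734963 -0.11783742]
```

View pics/h1.png

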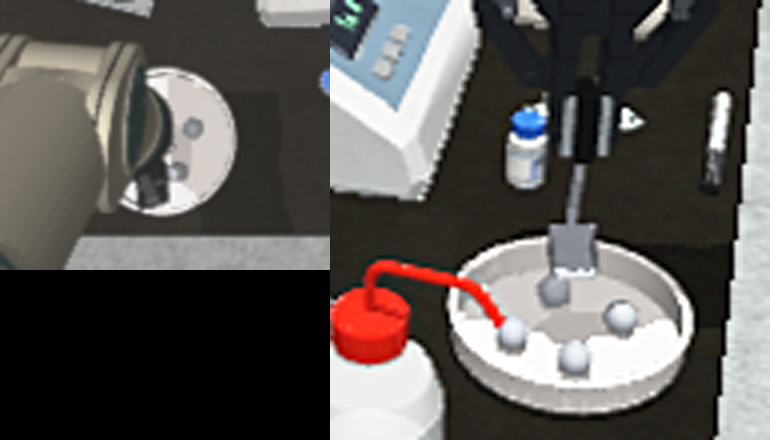

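Run:
```python
from h import *
u=np.array([np.cos(1.867),np.sin(1.867),0]);T=np.array([432.26,63.47,127.73-74.5])
for d in(0,13):print("scoop",d,pix("side",T+(3.3+d)*u))
print("seen nose",235+(574-330)/4-.4,180+275/4-.4)
for n,b in zip("0123",[(461.6,84.3),(445.3,38.3),(423,95.7),(403,52.2)]): print(n,pix("side",[*b,13]))
for c in[(513,335),(554,292),(575,358),(621,319)]:
    uu,v=235+(c[0]-330)/4-.4,180+c[1]/4-.4;print(uu,v,onz("side",uu,v,13))
# dish rim top ellipse seen in side: outer edge
for a in(0,90,180,270): print(a,pix("side",[432+70*np.cos(np.radians(a)),66.3+70*np.sin(np.radians(a)),25]))
```

```text
scoop 0 [295.57847344 245.86817071]
scoop 13 [296.39260189 249.33610541]
seen nose 295.6 248.35
0 [280.08985404 262.38884684]
1 [290.47002881 251.80056017]
2 [295.97605482 268.4852769 ]
3 [307.33498214 258.31881189]
280.35 263.35 [460.35670558  87.53369138  13.        ]
290.6 252.6 [444.47196225  41.31428618  13.        ]
295.85 269.1 [422.94438933  97.8774476   13.        ]
307.35 259.35 [402.47483597  56.03018147  13.        ]
0 [264.93878425 250.65226601]
90 [289.25247714 275.26270667]
180 [325.06017132 260.94715254]
270 [298.93777212 238.81090515]
```

jog_arm --increments '[0.8,0,0,2,0,0,0,0.8,0,0,3.5,0,0,0,0.8,0,0,4.5,0,0,0,0.8,0,0,5.0,0,0,0,0.8,0,0,5.0,0,0,0,0.8,0,0,5.0,0,0,0]'

```text
clock: 5.5
eef_pos: [433.2, 63.9, 78.2]
tool_rot: [3.139, -0.001, 1.868]
force: [-0.1, -0.2, -0.5]
width: 11.2
gripper_force: 59.4
```

jog_arm --increments '[0.8,0.2,0,0.05,0,0,0,0.8,0.5,0,0.05,0,0,0,0.8,0.8,0,0.05,0,0,0,0.8,1.1,0,0.05,0,0,0,0.8,1.4,0,0.05,0,0,0,0.8,1.7,0,0.05,0,0,0,0.8,2.0,0,0.05,0,0,0,0.8,2.3,0,0.05,0,0,0,0.8,2.6,0,0.05,0,0,0,0.8,2.9,0,0.05,0,0,0,0.8,3.2,0,0.05,0,0,0,0.8,3.5,0,0.05,0,0,0,0.8,3.8,0,0.05,0,0,0,0.8,4.1,0,0.05,0,0,0,0.8,4.4,0,0.05,0,0,0,0.8,4.7,0,0.05,0,0,0,0.8,4.7,0,0.05,0,0,0]'

```text
clock: 7.2
eef_pos: [419.2, 109.3, 77.5]
tool_rot: [3.139, -0.001, 1.869]
force: [0.3, 0.0, 4.7]
width: 11.5
gripper_force: 60.3
```

Run:
```python
from h import *
s=ctrl.read_state();print(s["eef_pos"],s["force"])
si=ctrl.get_image("side")[225:300,245:345,::-1]
cv2.imwrite("pics/s1.png",cv2.resize(si,None,fx=7,fy=7,interpolation=2))
```

```text
[419.22276044 109.27321333  77.48976633] [0.31649089 0.04238162 4.71723849]
```

View pics/s1.png

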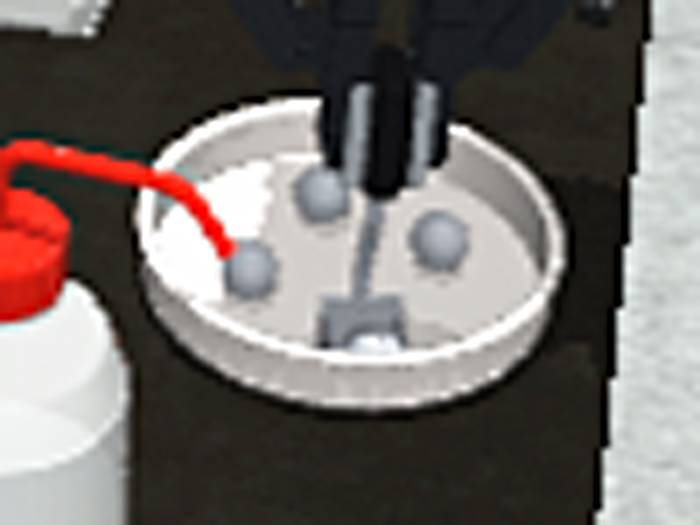

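jog_arm --increments '[0.8,0.2,0,0,0,0,0,0.8,0.4,0,0,0,0,0,0.8,0.55,0,0,0,0,0,0.8,0.55,0,0,0,0,0]'

```text
clock: 7.65
eef_pos: [417.9, 113.6, 77.5]
tool_rot: [3.139, -0.0, 1.868]
force: [1.1, -2.4, 5.6]
width: 11.2
gripper_force: 60.3
```

jog_arm --increments '[0.8,0.15,0,0,0,0,0,0.8,0.3,0,0,0,0,0,0.8,0.4,0,0,0,0,0,0.8,0.4,0,0,0,0,0]'

```text
clock: 8.05
eef_pos: [417.2, 115.9, 77.7]
tool_rot: [3.138, 0.001, 1.866]
force: [0.6, -6.4, 8.1]
width: 11.5
gripper_force: 60.7
```

Run:
```python
from h import *
s=ctrl.read_state();print(s["eef_pos"],s["force"])
si=ctrl.get_image("side")[225:300,245:345,::-1]
cv2.imwrite("pics/s2.png",cv2.resize(si,None,fx=7,fy=7,interpolation=2))
```

```text
[417.15866988 115.86560527  77.67741026] [ 0.63414761 -6.38038224  8.0560272 ]
```

jog_arm --increments '[0.8,-0.2,0,0,0,0,0,0.8,-0.4,0,-0.1,0,0,0,0.8,-0.4,0,-0.6,0,0,0,0.8,-0.4,0,-1.5,0,0,0,0.8,-0.4,0,-2.5,0,0,0,0.8,-0.4,0,-3.8,0,0,0,0.8,-0.4,0,-5,0,0,0,0.8,-0.4,0,-6,0,0,0,0.8,-0.4,0,-6,0,0,0,0.8,-0.4,0,-6,0,0,0]'

```text
clock: 9.1
eef_pos: [417.3, 114.3, 137.5]
tool_rot: [3.139, -0.001, 1.869]
force: [0.4, 0.6, -2.4]
width: 11.4
gripper_force: 59.3
```

Run:
```python
from h import *
s=ctrl.read_state();print(s["eef_pos"],s["force"])
si=ctrl.get_image("side")[205:300,245:345,::-1]
cv2.imwrite("pics/s3.png",cv2.resize(si,None,fx=6,fy=6,interpolation=2))
```

```text
[417.30620021 114.26075576 137.51941965] [ 0.36588563  0.62059238 -2.43117712]
```

View pics/s3.png

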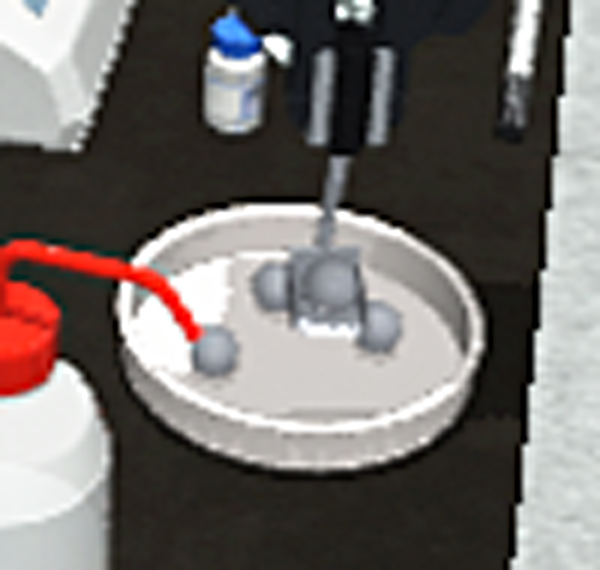

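Run:
```python
from h import *
im=cv2.imread("pics/top0.png"); s=cv2.imread("pics/side0.png")
K=8
def up(g,u0,v0,w,h): return cv2.resize(g[v0:v0+h,u0:u0+w],None,fx=K,fy=K,interpolation=cv2.INTER_CUBIC)
g=cv2.cvtColor(im,6);a=up(g,122,166,80,44)
c=cv2.HoughCircles(cv2.GaussianBlur(a,(0,0),3),cv2.HOUGH_GRADIENT,1,100,param1=80,param2=15,minRadius=38,maxRadius=76)
o=cv2.cvtColor(a,8)
for x,y,r in c[0]:
    u,v=(x+.5)/K-.5+122,(y+.5)/K-.5+166;print("top",round(u,2),round(v,2),round(r/K*2.84,1),onz("top",u,v,47).round(1));cv2.circle(o,(int(x),int(y)),int(r),(0,0,255),1)
# bore: bright/dark segmentation by side view ellipses at rim
gs=cv2.cvtColor(s,6);b=up(gs,170,238,70,66);e=cv2.Canny(cv2.GaussianBlur(b,(0,0),2.5),30,70)
o2=cv2.cvtColor(b,8)
for k in cv2.findContours(e,1,cv2.CHAIN_APPROX_NONE)[0]:
    if len(k)<120:continue
    (x,y),(d1,d2),an=cv2.fitEllipse(k)
    if 90<d2<210 and d1/d2>.45:
        u,v=(x+.5)/K-.5+170,(y+.5)/K-.5+238;print("side",len(k),round(u,2),round(v,2),round(d1),round(d2),round(an),onz("side",u,v,47).round(1));cv2.ellipse(o2,((x,y),(d1,d2),an),(0,0,255),1)
S=cv2.resize(o2,None,fx=.7,fy=.7);out=np.zeros((S.shape[0]+0,800,3),np.uint8);out[:,:S.shape[1]]=S
T=cv2.resize(o,None,fx=.62,fy=.62);w=min(T.shape[1],800-S.shape[1]);out[:T.shape[0],S.shape[1]:S.shape[1]+w]=T[:,:w]
cv2.imwrite("pics/jars.png",out);print(out.shape)
```

```text
top 138.12 179.5 16.6 [624.9 228.5  47. ]
top 158.38 186.88 17.0 [602.9 169.1  47. ]
top 178.88 190.5 19.1 [592.1 109.5  47. ]
side 203 185.87 281.66 88 173 82 [623.8 236.4  47. ]
side 184 184.33 279.32 74 110 69 [629.6 231.   47. ]
side 495 186.3 279.64 91 146 82 [625.4 230.8  47. ]
side 263 207.57 262.25 98 139 82 [604.6 168.2  47. ]
side 303 207.28 262.86 70 130 82 [604.5 170.3  47. ]
side 360 209.24 263.36 109 193 87 [599.9 170.7  47. ]
side 202 222.22 248.7 69 113 86 [590.5 114.3  47. ]
side 172 223.47 250.69 95 156 104 [585.4 120.5  47. ]
side 520 221.67 248.65 94 157 88 [591.7 114.5  47. ]
(370, 800, 3)
```

View pics/jars.png

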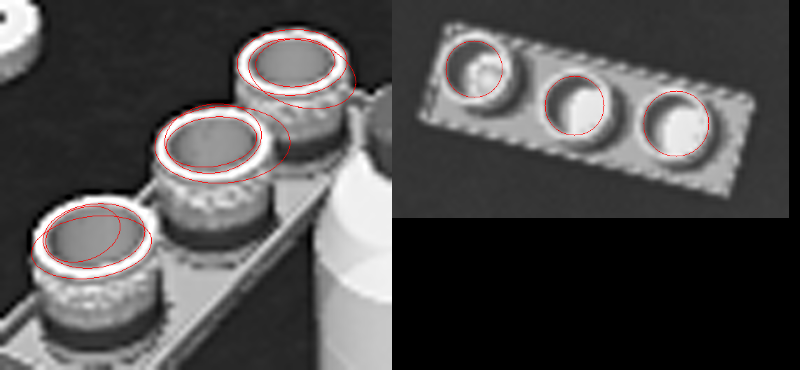

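```bash
python3 pl.py 417.35,114.3,137.9,107 417.35,114.3,152,107 470,128,152,80 580.2,162.9,152,16
```

```text
[0.0, 0.0, -1.41, 0.0, 0.0, 0.0]
[-0.23, 5.44, -1.41, 0.0, -0.0, 27.0]
[-0.11, 16.99, -1.41, 0.0, -0.0, 91.0]
```

jog_arm --increments '[0.8,0,0.3,-0.7,0,0,3,0.8,0,1.2,-1.4,0,0,8,0.8,0,2.5,-1.4,0,0,14,0.8,0,4,-1.4,0,0,21,0.8,0,5.5,-1.4,0,0,28,0.8,0,7,-1.4,0,0,36,0.8,0,8.5,-1.4,0,0,44,0.8,0,10,-1.4,0,0,52,0.8,0,11.5,-1.4,0,0,60,0.8,0,13,-1.4,0,0,68,0.8,0,14.5,-1.4,0,0,76,0.8,-0.1,15.8,-1.4,0,0,83,0.8,-0.1,16.6,-1.4,0,0,88,0.8,-0.1,17,-1.4,0,0,91,0.8,-0.1,17,-1.4,0,0,91,0.8,-0.1,17,-1.4,0,0,91]'

```text
clock: 10.75
eef_pos: [579.4, 162.6, 150.6]
tool_rot: [-3.14, 0.0, 0.281]
force: [0.2, -0.3, -1.5]
width: 11.2
gripper_force: 59.2
```

```bash
cat > tip.py <<'E'
from h import *
# nose fixed at N (world), yaw psi; d = scoop-origin offset ahead of TCP; gives TCP for tilt
def tcp(N,psi,th,d=1.5,h=74.5):
    t=np.radians(th);p=np.radians(psi);x=-13-d;z=h
    hx=x*np.cos(t)+z*np.sin(t);vz=-x*np.sin(t)+z*np.cos(t)
    return np.array(N)+[hx*np.cos(p),hx*np.sin(p),vz]
E
python3 - <<'E'
from tip import *
s=ctrl.read_state();print(s["eef_pos"],s["qpos"].round(3))
p0=np.array([580.2,162.9,152.]);R0=Rt(16)
N0=[594.1,166.9,77]; N=[594.1,166.9,56]
for th,n in[(0,N0),(10,N0),(20,N0),(20,N),(30,N),(40,N),(50,N),(55,N)]: print(th,inc(p0,R0,tcp(n,16,th),Rt(16,th)))
E
```

```text
[579.41654501 162.63757197 150.63246695] [-0.764  0.784  0.764  1.749 -0.679  0.894 -0.989]
0 [-0.0, -0.0, 0.05, 0.0, 0.0, 0.0]
10 [1.31, -0.0, -0.09, -0.0, -10.0, -0.0]
20 [2.63, -0.0, 0.0, 0.0, -20.0, -0.0]
20 [2.63, -0.0, 2.1, 0.0, -20.0, -0.0]
30 [3.92, -0.0, 2.42, 0.0, -30.0, -0.0]
40 [5.12, -0.0, 2.96, 0.0, -40.0, -0.0]
50 [6.22, -0.0, 3.7, -0.0, -50.0, -0.0]
55 [6.72, -0.0, 4.14, 0.0, -55.0, -0.0]
```

jog_arm --increments '[0.8,0.4,0,0,0,-3,0,0.8,1.0,0,0,0,-8,0,0.8,1.7,0,0,0,-13,0,0.8,2.3,0,0,0,-17,0,0.8,2.3,0,0,0,-17,0]'

```text
clock: 11.25
eef_pos: [603.5, 169.3, 149.7]
tool_rot: [-3.14, 0.296, 0.282]
force: [0.4, -0.1, -0.9]
width: 11.4
gripper_force: 59.3
```

Run:
```python
from tip import *
s=ctrl.read_state();print(s["eef_pos"],s["tool_rot"],s["qpos"].round(3))
p0=np.array([580.2+22.1,162.9+6.3,152.]);R0=Rt(16,17)
N=[594.1,166.9,57]
print(p0-tcp([594.1,166.9,77],16,17))
for th in(17,25,33,41,49,55): print(th,inc(p0,R0,tcp(N,16,th),Rt(16,th)))
si=ctrl.get_image("side");cv2.imwrite("pics/d1.png",si[:,:,::-1])
```

```text
[603.51908125 169.32771277 149.68700378] [-3.14040915  0.29592683  0.282379  ] [-0.671  0.968  0.762  1.363 -0.561  1.353 -1.138]
[ 0.59135121  0.11825507 -0.48409404]
17 [0.51, -0.0, 1.88, 0.0, 0.0, 0.0]
25 [1.56, -0.0, 1.75, -0.0, -8.0, -0.0]
33 [2.62, -0.0, 1.77, -0.0, -16.0, -0.0]
41 [3.67, -0.0, 1.94, -0.0, -24.0, -0.0]
49 [4.68, -0.0, 2.25, -0.0, -32.0, -0.0]
55 [5.41, -0.0, 2.57, -0.0, -38.0, -0.0]
```

```bash
cat > kin.py <<'E'
from h import *
import itertools
D=[([-1.25,0.628,0.038,1.517,-0.027,0.996,-0.02],[245.175,602.002,231.313],[-3.13986,0,2.75479]),
([0.07089374,0.70734867,0.42143221,2.07046011,-0.6147672,0.48402701,0.08513942],[460.17,-196.24,77.52],[3.140265,-0.00368,0.69888]),
([-0.37,0.52,0.23,2.2,-0.28,0.45,0.38],[432.26,63.47,127.73],[3.1415,-.0013,1.86727]),
([-0.764,0.784,0.764,1.749,-0.679,0.894,-0.989],[579.42,162.64,150.63],[-3.14,0,.281]),
([-0.671,0.968,0.762,1.363,-0.561,1.353,-1.138],[603.52,169.33,149.69],[-3.1404,.2959,.28238])]
z=lambda a:R.from_euler("z",a);y=lambda a:R.from_euler("y",a)
def chain(q,s):
    A=[z(-q[0])*y(q[1])]; A.append(A[0]*z(s[0]*q[2]));A.append(A[1]*y(q[3]));A.append(A[2]*z(s[1]*q[4])*y(q[5]));A.append(A[3]*z(s[2]*q[6]));return A
def row(q,s):
    A=[a.as_matrix() for a in chain(q,s)];e=np.eye(3)
    return np.c_[e[2],A[0]@e[2],A[1]@e[0],A[2]@e[0],A[2]@e[2],A[3]@e[0],A[3]@e[2]]
E
python3 - <<'E'
from kin import *
for s in itertools.product([1,-1],repeat=3):
    T=[chain(q,s)[4].inv()*R.from_euler("xyz",r) for q,p,r in D]
    m=R.concatenate(T).mean();err=max((m.inv()*t).magnitude() for t in T)
    M=np.vstack([row(q,s) for q,p,r in D]);b=np.concatenate([p for q,p,r in D]);L,_,_,_=np.linalg.lstsq(M,b,rcond=None)
    print(s,round(err,3),np.round(m.as_euler("xyz"),3),L.round(0),np.abs(M@L-b).max().round(1))
E
```

```text
(1, 1, 1) 2.076 [ 0.007 -0.036  1.248] [ 402. 1031. -272.  -85.  316.  200. 1024.] 206.5
(1, 1, -1) 1.257 [ 0.051 -0.01   2.918] [ 402. 1031. -272.  -85.  316.  200. 1024.] 206.5
(1, -1, 1) 2.999 [-0.179 -0.188  1.644] [-829. 1002. -953. -250.   23. -440.  441.] 213.1
(1, -1, -1) 0.791 [-0.398  0.183  2.221] [-829. 1002. -953. -250.   23. -440.  441.] 213.1
(-1, 1, 1) 1.741 [0.37  0.569 2.709] [ 26. 494.  28. -48. 323.  -7.  48.] 39.1
(-1, 1, -1) 0.714 [0.447 0.257 2.198] [ 26. 494.  28. -48. 323.  -7.  48.] 39.1
(-1, -1, 1) 1.799 [-0.000e+00 -1.000e-03  2.048e+00] [336. 511.  -9.  -6. 382. -36. 316.] 24.2
(-1, -1, -1) 0.005 [ 0.000e+00 -1.000e-03  1.571e+00] [336. 511.  -9.  -6. 382. -36. 316.] 24.2
```

```bash
cat >> kin.py <<'E'
S=(-1,-1,-1)
def row2(q):
    A=[a.as_matrix() for a in chain(q,S)];e=np.eye(3)
    return np.c_[row(q,S),A[0]@e[1],A[2]@e[1],A[3]@e[1]]
def fit():
    M=np.vstack([row2(q) for q,p,r in D]);b=np.concatenate([p for q,p,r in D])
    lam=.02*np.eye(10);lam[[0,1,4,6]]*=.05;b0=lam@np.array([336,500,0,0,390,0,300,0,0,0])
    L=np.linalg.lstsq(np.vstack([M,lam]),np.r_[b,b0],rcond=None)[0];return L,np.abs(M@L-b).max()
lo=np.array([-3.06,-.37,-1.25,.18,-1.1,.23,-2.94]);hi=np.array([3.06,2.12,1.32,2.47,4.24,1.98,2.94])
from scipy.optimize import least_squares
Tt=z(np.pi/2)
def ik(L,p,Rg,q0):
    f=lambda q:np.r_[(row2(q)@L-p)/100,((chain(q,S)[4]*Tt).inv()*Rg).as_rotvec()*3,.02*(q-q0)]
    r=least_squares(f,np.clip(q0,lo+.02,hi-.02),bounds=(lo,hi));q=r.x
    return q,np.linalg.norm(row2(q)@L-p),np.degrees(((chain(q,S)[4]*Tt).inv()*Rg).magnitude())
E
python3 - <<'E'
from kin import *
from tip import *
L,e=fit();print(L.round(0),e)
for psi in range(-90,271,30):
    q=np.array(D[3][0]);N=np.array([603.7,169.7,57])-10*np.array([np.cos(np.radians(psi)),np.sin(np.radians(psi)),0])
    q,_,_=ik(L,tcp([*N[:2],77],psi,0),Rt(psi),q)
    out=[]
    for th in(10,20,30,40,50,55):
        q,pe,ae=ik(L,tcp(N,psi,th),Rt(psi,th),q)
        out.append((round(pe,1),round(ae,1),round(min((q-lo).min(),(hi-q).min()),2)))
    print(psi,out)
E
```

```text
[329. 556.   3.  -3. 380.   0. 343. -10. -17.  -1.] 0.7871619940594314
-90 [(np.float64(0.0), np.float64(0.0), np.float64(0.0)), (np.float64(0.0), np.float64(0.0), np.float64(0.0)), (np.float64(0.0), np.float64(0.0), np.float64(0.0)), (np.float64(0.0), np.float64(0.0), np.float64(0.0)), (np.float64(0.0), np.float64(0.0), np.float64(0.0)), (np.float64(0.0), np.float64(0.0), np.float64(0.0))]
-60 [(np.float64(0.0), np.float64(0.0), np.float64(0.12)), (np.float64(0.0), np.float64(0.0), np.float64(0.09)), (np.float64(0.0), np.float64(0.0), np.float64(0.06)), (np.float64(0.0), np.float64(0.0), np.float64(0.03)), (np.float64(0.0), np.float64(0.0), np.float64(0.0)), (np.float64(0.0), np.float64(0.0), np.float64(0.0))]
-30 [(np.float64(0.0), np.float64(0.0), np.float64(0.26)), (np.float64(0.0), np.float64(0.0), np.float64(0.27)), (np.float64(0.0), np.float64(0.0), np.float64(0.27)), (np.float64(0.0), np.float64(0.0), np.float64(0.17)), (np.float64(0.0), np.float64(0.0), np.float64(0.0)), (np.float64(0.1), np.float64(0.0), np.float64(0.0))]
0 [(np.float64(0.0), np.float64(0.0), np.float64(0.4
[... 2521 characters left out ...]
p.float64(65.9), np.float64(25.8), np.float64(0.0))]
240 [(np.float64(6.7), np.float64(2.3), np.float64(0.0)), (np.float64(0.0), np.float64(0.0), np.float64(0.0)), (np.float64(0.0), np.float64(0.0), np.float64(0.0)), (np.float64(7.0), np.float64(2.7), np.float64(0.0)), (np.float64(13.8), np.float64(5.4), np.float64(0.0)), (np.float64(15.7), np.float64(6.2), np.float64(0.0))]
270 [(np.float64(0.0), np.float64(0.0), np.float64(0.0)), (np.float64(0.0), np.float64(0.0), np.float64(0.0)), (np.float64(0.0), np.float64(0.0), np.float64(0.0)), (np.float64(0.0), np.float64(0.0), np.float64(0.0)), (np.float64(0.0), np.float64(0.0), np.float64(0.0)), (np.float64(0.0), np.float64(0.0), np.float64(0.0))]
```

Run:
```python
from tip import *
p0=np.array([602.2,169.2,151.9]);R0=Rt(16,17);u=np.array([np.cos(np.radians(80)),np.sin(np.radians(80)),0])
N=np.array([603.7,169.7,77])-10*u;P1=tcp(N,80,0);print(P1);v=np.array(inc(p0,R0,P1,Rt(80)));print(v)
for f in(.25,.5,.75):
    r=(R0*R.from_rotvec(v[3:]*f,degrees=True)).as_matrix();print(f,np.degrees(np.arccos(-r[2,2])).round(1))
for th,zn in((0,57),(10,57),(20,57),(28,57),(36,57),(44,57),(50,57),(55,57)):print(th,inc(P1,Rt(80),tcp([*N[:2],zn],80,th),Rt(80,th)))
```

```text
[599.44561965 145.57221005 151.5       ]
[ -0.86   2.2    0.31  -9.5   15.2  -63.5 ]
0.25 13.0
0.5 8.8
0.75 4.5
0 [0.0, -0.0, 2.0, 0.0, 0.0, 0.0]
10 [1.32, 0.0, 1.86, 0.0, -10.0, -0.0]
20 [2.64, 0.0, 1.95, 0.0, -20.0, -0.0]
28 [3.67, 0.0, 2.19, 0.0, -28.0, 0.0]
36 [4.66, 0.0, 2.57, 0.0, -36.0, -0.0]
44 [5.58, 0.0, 3.08, -0.0, -44.0, -0.0]
50 [6.22, 0.0, 3.55, -0.0, -50.0, -0.0]
55 [6.72, 0.0, 3.99, -0.0, -55.0, -0.0]
```

jog_arm --increments '[0.8,-0.05,0.1,0,-0.5,0.8,-3.2,0.8,-0.1,0.3,0.05,-1.4,2.3,-9.5,0.8,-0.2,0.5,0.1,-2.4,3.8,-16,0.8,-0.3,0.8,0.1,-3.3,5.3,-22.2,0.8,-0.4,1.1,0.15,-4.5,7.2,-30,0.8,-0.5,1.4,0.2,-5.7,9.1,-38,0.8,-0.6,1.6,0.2,-6.9,11,-46,0.8,-0.7,1.9,0.3,-7.9,12.6,-53,0.8,-0.8,2.1,0.3,-8.8,14.1,-59,0.8,-0.86,2.2,0.31,-9.5,15.2,-63.5,0.8,-0.86,2.2,0.31,-9.5,15.2,-63.5,0.8,-0.86,2.2,0.31,-9.5,15.2,-63.5]'

```text
clock: 12.5
eef_pos: [598.7, 145.3, 151.7]
tool_rot: [3.141, -0.002, 1.395]
force: [-0.4, 0.9, -1.3]
width: 11.1
gripper_force: 59.3
```

Run:
```python
from tip import *
s=ctrl.read_state();print(s["eef_pos"],s["tool_rot"],s["qpos"].round(3))
si=ctrl.get_image("side");cv2.imwrite("pics/d2s.png",si[:,:,::-1]);np.save("d2.npy",si)
b=cv2.resize(si[180:300,160:290,::-1],None,fx=5,fy=5,interpolation=2);cv2.imwrite("pics/d2.png",b)
```

```text
[598.69523504 145.30238519 151.66039124] [ 3.14055435e+00 -2.25245586e-03  1.39471138e+00] [-0.552  0.714  0.449  1.704 -0.404  0.815 -0.095]
```

jog_arm --increments '[0.8,-0.3,0.07,0.8,0,0,0,0.8,-0.3,0.07,1.8,0,0,0,0.8,-0.1,0.07,2.4,0,-2,0,0.8,0.5,0.07,2.3,0,-6,0,0.8,1.0,0.07,2.3,0,-10,0,0.8,1.7,0.07,2.3,0,-15,0,0.8,2.3,0.07,2.35,0,-20,0,0.8,2.9,0.07,2.45,0,-24,0,0.8,3.4,0.07,2.6,0,-28,0,0.8,3.9,0.07,2.75,0,-32,0,0.8,4.4,0.07,3.0,0,-36,0,0.8,4.8,0.07,3.2,0,-40,0,0.8,5.3,0.07,3.5,0,-44,0,0.8,5.7,0.07,3.8,0,-48,0,0.8,6.1,0.07,4.1,0,-52,0,0.8,6.1,0.07,4.1,0,-52,0,0.8,6.1,0.07,4.1,0,-52,0,0.8,6.1,0.07,4.1,0,-52,0]'

```text
clock: 14.35
eef_pos: [611.2, 204.4, 111.0]
tool_rot: [3.138, 0.905, 1.393]
force: [-0.4, -1.2, -1.1]
width: 11.2
gripper_force: 59.3
```

Run:
```python
from tip import *
s=ctrl.read_state();print(s["eef_pos"],s["tool_rot"],s["force"],s["clock"])
si=ctrl.get_image("side");np.save("d3.npy",si)
b=cv2.resize(si[180:300,160:290,::-1],None,fx=5,fy=5,interpolation=2);cv2.imwrite("pics/d3.png",b)
```

```text
[611.1568425  204.42519669 110.99919882] [3.13805916 0.90502234 1.39259922] [-0.37368977 -1.20554494 -1.11394382] 14.35
```

Run:
```python
from tip import *
P1=np.array([599.45,145.57,151.5]);p,Rr=app(P1,Rt(80),[6.1,.07,4.1,0,-52,0]);print(p)
for q,th in(((608,190,140),40),((600,150,165),0),((520,60,165),0),((432,20,165),0)): print(inc(p,Rr,q,Rt(80,th)))
L=None
```

```text
[610.73190426 205.52171921 110.5       ]
[-3.29, 0.0, -0.57, 0.0, 12.0, 0.0]
[-7.78, -0.09, 1.1, 0.0, 52.0, 0.0]
[-14.09, -6.41, 9.18, 0.0, 52.0, 0.0]
[-17.45, -14.38, 13.49, 0.0, 52.0, 0.0]
```

jog_arm --increments '[0.8,-3.3,0,-0.6,0,8,0,0.8,-5,0,0,0,16,0,0.8,-7.8,-0.1,1.1,0,30,0,0.8,-7.8,-0.1,1.1,0,40,0,0.8,-7.8,-0.1,1.1,0,52,0,0.8,-7.8,-0.1,1.1,0,52,0,0.8,-7.8,-0.1,1.1,0,52,0,0.8,-14.1,-6.4,9.2,0,52,0,0.8,-14.1,-6.4,9.2,0,52,0,0.8,-14.1,-6.4,9.2,0,52,0,0.8,-14.1,-6.4,9.2,0,52,0]'

```text
clock: 15.5
eef_pos: [517.7, 57.0, 164.7]
tool_rot: [-3.14, 0.0, 1.393]
force: [0.4, 0.6, -0.9]
width: 11.4
gripper_force: 59.3
```

Run:
```python
from tip import *
s=ctrl.read_state();print(s["eef_pos"],s["tool_rot"],s["force"],s["clock"])
si=ctrl.get_image("side");t=ctrl.get_image("top");np.save("d4s.npy",si);np.save("d4t.npy",t)
t0=cv2.imread("pics/top0.png")[:,:,::-1];s0=cv2.imread("pics/side0.png")[:,:,::-1]
for n,(u,v) in zip(("jar0","jar1","jar2"),((138.2,179.5),(158.5,186.9),(178.9,190.5))):
    u,v=round(u),round(v);a=t0[v-5:v+6,u-5:u+6].mean(2);b=t[v-5:v+6,u-5:u+6].mean(2);print(n,np.abs(a-b).mean().round(1),a.std().round(1),b.std().round(1))
A=cv2.resize(t[165:285,120:230,::-1],None,fx=4,fy=4,interpolation=2);B=cv2.resize(si[235:305,165:225,::-1],None,fx=5,fy=5,interpolation=2)
o=np.zeros((480,740,3),np.uint8);o[:,:440]=A;o[:350,440:]=B;cv2.imwrite("pics/d4.png",o)
```

```text
[517.65934037  56.95478059 164.74306165] [-3.14030421e+00  3.34745607e-04  1.39269733e+00] [ 0.4063228   0.62004155 -0.90528886] 15.5
jar0 54.6 55.2 21.6
jar1 62.4 60.0 5.7
jar2 110.7 54.2 44.1
```

Run:
```python
from h import *
si=np.load("d4s.npy").mean(2);t=np.load("d4t.npy").mean(2);s0=cv2.imread("pics/side0.png").mean(2);t0=cv2.imread("pics/top0.png").mean(2)
for n,(u,v) in zip(("jar0","jar1","jar2"),((186,279),(207,262),(222,248))):
    print(n,np.abs(si-s0)[v-6:v+8,u-9:u+10].mean())
    if n!="jar0":print(s0[v-4:v+6,u-7:u+8].astype(int));print(si[v-4:v+6,u-7:u+8].astype(int))
print(np.abs(t-t0)[170:200:2,125:200:3].astype(int))
# dish balls in side
for nm,I in(("s0",cv2.imread("pics/side0.png")),("now",np.load("d4s.npy"))):
    g=I.min(2);print(nm,[(c.round(1),n) for c,n in blobs((g<212)&(np.hypot((np.arange(512)[None]-295)/26,(np.arange(384)[:,None]-260)/17)<.9),5,200)])
```

```text
jar0 0.49874686716791944
jar1 5.890977443609023
[[ 15   2  94 248 255 255 255 253 233 227 244 255 255 245 218]
 [ 94 250 255 254 197 162 163 153 152 156 158 150 157 184 252]
 [251 253 176 141 140 143 149 136 145 150 148 144 137 135 168]
 [249 165 109 124 142 150 143 147 153 153 151 149 144 137 122]
 [173 101 117 132 145 153 143 147 154 155 152 150 146 141 125]
 [109 102 125 136 145 153 152 152 153 154 152 149 146 141 128]
 [111 103 126 135 145 152 154 152 153 154 153 149 147 141 125]
 [121  99 123 136 135 146 154 152 154 155 150 149 143 136 115]
 [203 118 118 131 141 151 156 153 154 152 148 144 137 123 195]
 [255 209 130 120 134 147 152 149 149 147 142 134 164 240 255]]
[[ 16   4 100 254 255 255 255 230 206 209 209 241 255 255 239]
 [100 253 253 238 187 151 161 155 151 142 148 154 153 187 245]
 [251 253 171 135 138 132 145 137 146 151 149 147 138 135 136]
 [241 158 118 128 141 144 152 140 148 154 153 145 142 138 121]
 [170  97 120 133 144 151 155 151 154 155 152 150 146 141 128]
 [125  97 124 134 143 152 155 153 154 154 153 151 146 141 129]
 [110  97 126 135 144 151 155 152 154 153 1
[... 2577 characters left out ...]
22  23  69  47  93  93  84 130  39 120  79
  141 170 167  62  87  31   2]
 [120  87  90  67   5  16  22  24  25  31  37  92  89  21 144  29 123 118
  123 180 152  46  96  11   2]
 [ 79  87  94  97 100  96  78  28  12  25  10  16   1  57 101   7  49 114
  118 180  74  43 108   5   1]
 [ 84  92  94  98  98  98  96  99  82  44  14  15  46  16  22  41  23 115
  102 169  36  70  72   8   3]
 [ 91  94  97  98  97  96  93  94  92  91  90  56  16  24  63  50  47  79
   13  54  45  99 103  10  12]]
s0 [(array([303.1, 248.1]), np.int32(67)), (array([290.6, 254.4]), np.int32(36)), (array([277.9, 262.2]), np.int32(60)), (array([306.9, 261.2]), np.int32(35)), (array([295.2, 271.5]), np.int32(41))]
now []
```

Run:
```python
from tip import *
p,Rr=app([610.73,205.52,110.5],Rt(80,52),[-14.1,-6.4,9.2,0,52,0]);print(p)
for z in(165,128):print(inc(p,Rr,(432.4,66.8,z),Rt(31)))
```

```text
[520.03923618  59.74843083 164.96866053]
[-0.83, -8.75, -0.0, 0.0, -0.0, 49.0]
[-0.83, -8.75, 3.7, 0.0, -0.0, 49.0]
```

jog_arm --increments '[0.8,-0.2,-2,0,0,0,8,0.8,-0.4,-4,0,0,0,16,0.8,-0.6,-6,0,0,0,24,0.8,-0.8,-8,0,0,0,32,0.8,-0.83,-8.75,1,0,0,40,0.8,-0.83,-8.75,2.5,0,0,49,0.8,-0.83,-8.75,3.7,0,0,49,0.8,-0.83,-8.75,3.7,0,0,49,0.8,-0.83,-8.75,3.7,0,0,49]'

```text
clock: 16.5
eef_pos: [433.5, 67.6, 127.2]
tool_rot: [-3.141, -0.002, 0.544]
force: [0.5, 0.0, -0.8]
width: 11.2
gripper_force: 59.3
```

Run:
```python
from tip import *
s=ctrl.read_state();print(s["eef_pos"],s["tool_rot"],s["qpos"].round(2),s["clock"])
si=ctrl.get_image("side");t=ctrl.get_image("top");np.save("d5s.npy",si);np.save("d5t.npy",t)
t0=cv2.imread("pics/top0.png").mean(2);tt=t.mean(2)
print(np.abs(tt-t0)[170:270:4,125:215:4].astype(int))
A=cv2.resize(t[165:285,120:230,::-1],None,fx=3,fy=3,interpolation=2);B=cv2.resize(si[180:290,235:345,::-1],None,fx=4,fy=4,interpolation=2)
o=np.zeros((440,770,3),np.uint8);o[:360,:330]=A;o[:,330:]=B;cv2.imwrite("pics/d5.png",o)
```

```text
[433.4548113   67.58435571 127.17739567] [-3.14122431e+00 -2.19128188e-03  5.44146974e-01] [-0.65  0.6   0.63  2.2  -0.7   0.55 -0.51] 16.5
[[  0   0   1   0   1   2   1   0   2   1   1   2   0   0   2   2   0   1
    0   1   2   3   1]
 [  0   1   2   2   2   0   1   1   1   0   1   0   0   1   2   1   2   1
    0   2   0   2   0]
 [  2   2   1   0   1   1   0   2   3   1   1   0   0   1   0   0   1   0
    1   0   1   0   0]
 [  1   1   2   1   1   1   1   0   1   4  19   2   2   1   2   1   0   4
    1   2   2   2   2]
 [  1   1   2   1   1   1   2   4   0  86   6  18   2   0   1   2   1   0
    0   2   1   1   5]
 [  0   1   0   2   1   1   0  23   8  96  17   6   0   3   3   3   1   1
    2   3   0   1   2]
 [  2   0   0   0   0   1   1   0   7   1   1   2   4   1   1   1   2   1
    1   2   4   1   2]
 [  0   2   0   2   1   0   0   1   0   1   2   1   3   3   3   1   1   2
    2   3   4   3   3]
 [  1   1   0   1   0   1   2   0   0   0   0   2   1   1   2   3   2   3
    4   3   5   5   1]
 [  0   2   1   0   0   1  78  14   3   0   0   1   1   1   1   4   3   4
    6   4   3
[... 765 characters left out ...]
196 184  60  38  36]
 [ 75  78  85  81  79  76  75  73  70  65 132  18  35 159 177 186 162 192
  116  64  76  60  36]
 [ 77  79  80  80  78  74  73  70  66  80 107  99 102 121 189 161 140 198
  124  62  58  35  35]
 [ 77  78  78  77  75  73  70  65  61  75 149  57  77 190 147 119 171 154
   62  62  37  36  36]
 [ 76  79  76  77  74  70  66  64  54  62 160  19  37 189 153 161 167  61
   57  44  36  36  35]
 [ 77  78  27  28  59  66  62  55  51 108  26  35 175 127  74   4  57   0
   78  41  35  35  40]
 [ 73  17 103  97 109  60  56  48  40 138  22  57   5   7   1   2   2  13
   60  35  35  35  17]
 [ 73 109  11  16 115  23  50  40  29  24  22  18   9   7   8   3   1  62
   51  35  37  16  13]]
```

jog_arm --increments '[0.8,-0.1,0,2,0,0,0,0.8,-0.1,0,3.5,0,0,0,0.8,-0.1,0,4.5,0,0,0,0.8,-0.1,0,4.95,0,0,0,0.8,-0.1,0,4.95,0,0,0,0.8,-0.1,0,4.95,0,0,0]'

```text
clock: 17.2
eef_pos: [432.4, 66.3, 78.2]
tool_rot: [-3.141, -0.003, 0.542]
force: [1.2, -0.4, -0.9]
width: 11.1
gripper_force: 59.4
```

jog_arm --increments '[0.8,0.2,0,0.05,0,0,0,0.8,0.5,0,0.05,0,0,0,0.8,0.8,0,0.05,0,0,0,0.8,1.1,0,0.05,0,0,0,0.8,1.4,0,0.05,0,0,0,0.8,1.7,0,0.05,0,0,0,0.8,2.0,0,0.05,0,0,0,0.8,2.3,0,0.05,0,0,0,0.8,2.6,0,0.05,0,0,0,0.8,2.9,0,0.05,0,0,0,0.8,3.2,0,0.05,0,0,0,0.8,3.5,0,0.05,0,0,0,0.8,3.8,0,0.05,0,0,0,0.8,4.1,0,0.05,0,0,0,0.8,4.4,0,0.05,0,0,0,0.8,4.7,0,0.05,0,0,0,0.8,4.7,0,0.05,0,0,0]'

```text
clock: 18.9
eef_pos: [472.9, 90.8, 77.6]
tool_rot: [-3.141, -0.003, 0.542]
force: [-0.3, 0.2, 5.3]
width: 11.5
gripper_force: 60.1
```

jog_arm --increments '[0.8,0.2,0,0,0,0,0,0.8,0.4,0,0,0,0,0,0.8,0.55,0,0,0,0,0,0.8,0.55,0,0,0,0,0]'

```text
clock: 19.3
eef_pos: [475.4, 92.3, 77.6]
tool_rot: [-3.14, 0.0, 0.541]
force: [-4.7, -2.3, 11.3]
width: 11.4
gripper_force: 61.3
```

jog_arm --increments '[0.8,0.15,0,0,0,0,0,0.8,0.3,0,0,0,0,0,0.8,0.3,0,0,0,0,0]'

```text
clock: 19.6
eef_pos: [477.0, 93.4, 77.7]
tool_rot: [-3.139, 0.002, 0.541]
force: [-6.5, -4.2, 14.3]
width: 11.4
gripper_force: 61.6
```

jog_arm --increments '[0.8,-0.2,0,0,0,0,0,0.8,-0.4,0,-0.1,0,0,0,0.8,-0.45,0,-0.6,0,0,0,0.8,-0.45,0,-1.5,0,0,0,0.8,-0.45,0,-2.5,0,0,0,0.8,-0.45,0,-3.8,0,0,0,0.8,-0.45,0,-5,0,0,0,0.8,-0.45,0,-6,0,0,0,0.8,-0.45,0,-6,0,0,0,0.8,-0.45,0,-6,0,0,0]'

```text
clock: 20.6
eef_pos: [475.4, 92.7, 137.5]
tool_rot: [-3.141, -0.003, 0.542]
force: [-0.5, -0.0, -1.3]
width: 11.5
gripper_force: 59.4
```

Run:
```python
from tip import *
s=ctrl.read_state();print(s["eef_pos"],s["force"],s["clock"])
si=ctrl.get_image("side");t=ctrl.get_image("top")
A=cv2.resize(t[165:285,120:230,::-1],None,fx=3,fy=3,interpolation=2);B=cv2.resize(si[190:290,235:345,::-1],None,fx=4,fy=4,interpolation=2)
o=np.zeros((400,770,3),np.uint8);o[:360,:330]=A;o[:,330:]=B;cv2.imwrite("pics/d6.png",o)
```

```text
[475.4433672   92.68921644 137.53116491] [-0.48267282 -0.04763351 -1.321998  ] 20.6
```

View pics/d6.png

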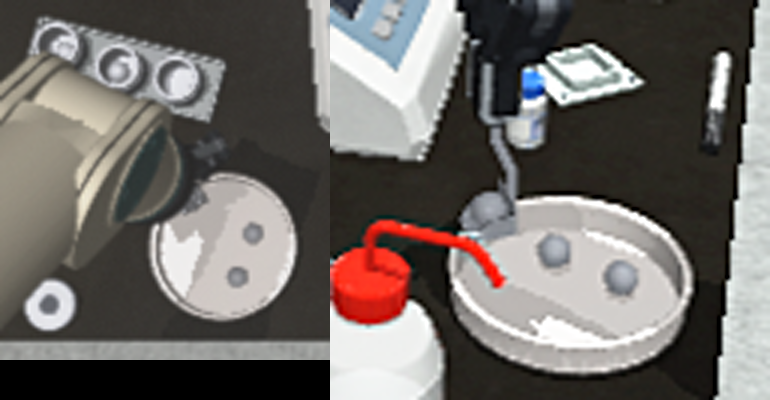

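Run:
```python
from kin import *
from tip import *
u=lambda a:np.array([np.cos(np.radians(a)),np.sin(np.radians(a)),0])
p=np.array([432.4,66.8,138.])+50*u(31);print(p)
psi=85;N=np.array([592,111.5,77])-13*u(psi);P1=tcp(N,psi,0);print(P1,inc(p,Rt(31),P1,Rt(psi)))
L,e=fit();q=np.array(D[3][0]);q=ik(L,P1,Rt(psi),q)[0]
for th in(15,30,45,52):
    T=tcp([*N[:2],53],psi,th);q,a,b=ik(L,T,Rt(psi,th),q);print(th,round(a,1),round(b,1),min((q-lo).min(),(hi-q).min()).round(2),inc(P1,Rt(psi),T,Rt(psi,th)))
```

```text
[475.25836504  92.55190375 138.        ]
[589.60321707  84.1046458  151.5       ] [9.37, 6.61, -1.35, 0.0, 0.0, -54.0]
15 0.0 0.0 0.6 [1.98, -0.0, 2.28, 0.0, -15.0, -0.0]
30 0.0 0.0 0.6 [3.92, -0.0, 2.67, 0.0, -30.0, -0.0]
45 0.0 0.0 0.53 [5.69, -0.0, 3.56, 0.0, -45.0, -0.0]
52 0.0 0.0 0.5 [6.43, -0.0, 4.12, -0.0, -52.0, 0.0]
```

jog_arm --increments '[0.8,0.2,0.1,-0.7,0,0,-1,0.8,0.8,0.5,-1.4,0,0,-5,0.8,1.8,1.2,-1.4,0,0,-11,0.8,3,2,-1.4,0,0,-17,0.8,4.3,3,-1.4,0,0,-24,0.8,5.6,3.9,-1.4,0,0,-31,0.8,6.9,4.9,-1.4,0,0,-39,0.8,8,5.7,-1.4,0,0,-46,0.8,8.9,6.3,-1.4,0,0,-51,0.8,9.3,6.6,-1.4,0,0,-54,0.8,9.37,6.6,-1.4,0,0,-54,0.8,9.37,6.6,-1.4,0,0,-54]'

```text
clock: 21.9
eef_pos: [589.4, 83.9, 151.3]
tool_rot: [3.141, -0.002, 1.483]
force: [-0.5, 0.1, -1.4]
width: 11.0
gripper_force: 59.3
```

jog_arm --increments '[0.8,0,0,0.8,0,0,0,0.8,0,0,1.8,0,0,0,0.8,0.2,0,2.4,0,-2,0,0.8,0.8,0,2.3,0,-6,0,0.8,1.3,0,2.3,0,-10,0,0.8,2,0,2.3,0,-15,0,0.8,2.6,0,2.35,0,-20,0,0.8,3.2,0,2.45,0,-24,0,0.8,3.7,0,2.6,0,-28,0,0.8,4.2,0,2.75,0,-32,0,0.8,4.7,0,3.0,0,-36,0,0.8,5.1,0,3.2,0,-40,0,0.8,5.6,0,3.5,0,-44,0,0.8,6.0,0,3.8,0,-48,0,0.8,6.4,0,4.1,0,-52,0,0.8,6.4,0,4.1,0,-52,0,0.8,6.4,0,4.1,0,-52,0,0.8,6.4,0,4.1,0,-52,0]'

```text
clock: 23.7
eef_pos: [595.5, 146.7, 111.5]
tool_rot: [3.138, 0.905, 1.479]
force: [-0.2, -0.2, -0.5]
width: 11.2
gripper_force: 59.4
```

Run:
```python
from tip import *
P1=np.array([589.6,84.2,152.]);p,Rr=app(P1,Rt(85),[6.4,0,4.1,0,-52,0]);print(p)
for q,y,th in(((595,140,140),85,40),((587,95,165),85,0),((515,35,170),85,0)): print(inc(p,Rr,q,Rt(y,th)))
q,Rq=app(p,Rr,inc(p,Rr,(515,35,170),Rt(85)))
for a in((450,-60,180,60),(459,-196.3,180,40),(459,-196.3,84,40)): print(inc(q,Rq,a[:3],Rt(a[3])))
```

```text
[595.17796754 147.95646068 111.        ]
[-2.77, 0.05, -1.16, 0.0, 12.0, 0.0]
[-7.55, -0.35, 0.89, 0.0, 52.0, -0.0]
[-12.01, -7.0, 5.79, 0.0, 52.0, -0.0]
[-10.03, -5.65, -1.0, -0.0, -0.0, 25.0]
[-23.52, -3.57, -1.0, -0.0, -0.0, 45.0]
[-23.52, -3.57, 8.6, -0.0, -0.0, 45.0]
```

jog_arm --increments '[0.8,-2.8,0,-1.2,0,8,0,0.8,-5,-0.1,-0.3,0,16,0,0.8,-7.6,-0.35,0.9,0,30,0,0.8,-7.6,-0.35,0.9,0,40,0,0.8,-7.6,-0.35,0.9,0,52,0,0.8,-7.6,-0.35,0.9,0,52,0,0.8,-7.6,-0.35,0.9,0,52,0,0.8,-12,-7,5.8,0,52,0,0.8,-12,-7,5.8,0,52,0,0.8,-12,-7,5.8,0,52,0,0.8,-12,-7,5.8,0,52,0]'

```text
clock: 24.8
eef_pos: [514.7, 34.2, 169.9]
tool_rot: [3.14, -0.002, 1.482]
force: [0.1, 0.1, -0.8]
width: 11.1
gripper_force: 59.3
```

Run:
```python
from tip import *
p,Rr=app([595.18,147.96,111.],Rt(85,52),[-12,-7,5.8,0,52,0]);print(p)
for z in (170,128.4):print(inc(p,Rr,(432.7,64.1,z),Rt(107)))
```

```text
[515.02393873  34.93195447 169.85292486]
[2.19, -8.46, -0.01, 0.0, -0.0, -22.0]
[2.19, -8.46, 4.15, 0.0, -0.0, -22.0]
```

jog_arm --increments '[0.8,1,-4,0,0,0,-8,0.8,2,-8,1,0,0,-15,0.8,2.2,-8.46,3,0,0,-22,0.8,2.2,-8.46,4.15,0,0,-22,0.8,2.2,-8.46,4.15,0,0,-22,0.8,2.2,-8.46,4.15,0,0,-22,0.8,2.2,-8.46,4.15,0,0,-22]'

```text
clock: 25.5
eef_pos: [434.0, 64.4, 128.0]
tool_rot: [3.138, -0.001, 1.868]
force: [0.5, 0.0, -0.3]
width: 11.3
gripper_force: 59.3
```

Run:
```python
from tip import *
s=ctrl.read_state();print(s["eef_pos"],s["tool_rot"])
si=ctrl.get_image("side");t=ctrl.get_image("top");cv2.imwrite("pics/e1s.png",si[:,:,::-1])
a=cv2.imread("pics/h1s.png");b=si[180:290,235:345,::-1]
K=6;f=lambda x:cv2.resize(np.ascontiguousarray(x),None,fx=K,fy=K,interpolation=2)
A,B=f(a),f(b)
# rows: grip/fingers ~ crop v 22..40, pocket v 54..69 ; u 50..70
for nm,(u0,u1,v0,v1) in{"fingers":(55,72,20,40),"stem":(56,66,41,54),"pocket":(52,68,55,66)}.items():
    T=A[v0*K:v1*K,u0*K:u1*K];S=B[(v0-6)*K:(v1+6)*K,(u0-6)*K:(u1+6)*K]
    m=cv2.matchTemplate(S,T,cv2.TM_CCOEFF_NORMED);_,mx,_,l=cv2.minMaxLoc(m);print(nm,mx,(l[0]/K-6,l[1]/K-6))
for X in((0,0,0),(1,0,0),(0,1,0),(0,0,1)):print(pix("side",np.array([431,67,53])+5*np.array(X))-pix("side",[431,67,53]))
t0=cv2.imread("pics/top0.png").mean(2);d=np.abs(t.mean(2)-t0)
for n,(u,v) in zip(("jar0","jar1","jar2"),((138,179),(158,187),(179,190))):print(n,d[v-5:v+6,u-5:u+6].mean().round(1));
print(d[180:204:2,168:192:2].astype(int))
```

```text
[433.98774039  64.42900592 128.01335315] [ 3.13823268e+00 -6.56056666e-04  1.86826316e+00]
fingers 0.9796027541160583 (-0.5, 0.16666666666666696)
stem 0.9793093204498291 (-0.833333333333333, 0.0)
pocket 0.8890965580940247 (-0.833333333333333, -0.33333333333333304)
[0. 0.]
[-2.18234746 -0.36060354]
[-0.34533451  1.27290725]
[ 0.15380528 -1.80076766]
jar0 0.6
jar1 22.5
jar2 21.5
[[ 0  0  0  0  0  0  0  0  0  0  1  0]
 [ 1  0  0  0  1  0  0  1  0  0  1  2]
 [ 0  1  0  0  0  0  0  0  0  0  1  0]
 [ 9 29  0  0  0  0  1  1  0  0  0  1]
 [ 3  9  1  0 11 37 13  1  1  0  1  0]
 [ 1  3  1 34 51 35 96  1  0  1  0  0]
 [ 2  0  0 21 26 34 98  0  0  1  0  0]
 [ 8  1  0  5 30 91 55  1  1  0  0  0]
 [ 2  1  0  1  1  0  1  1  0  2  0  0]
 [ 0  0  0  0  0  0  0  2  0  0  1  1]
 [ 0  0  1  0  0  1  0  1  1  1  0  0]
 [ 0  0  0  1  0  0  0  1  1  0  0  1]]
```

```bash
python3 pl.py 432.7,64.1,128.4,107 432.7,64.1,175,107 461,-195,175,40 461,-195,100,40
```

```text
[0.0, 0.0, -4.66, 0.0, 0.0, 0.0]
[-25.61, -4.87, -4.66, 0.0, -0.0, 67.0]
[-25.61, -4.87, 2.84, 0.0, -0.0, 67.0]
```

jog_arm --increments '[0.8,0,0,-2.5,0,0,0,0.8,0,0,-4.7,0,0,0,0.8,-3,-0.6,-4.7,0,0,8,0.8,-6.5,-1.2,-4.7,0,0,16,0.8,-10,-1.9,-4.7,0,0,24,0.8,-13.5,-2.6,-4.7,0,0,32,0.8,-17,-3.2,-4.7,0,0,40,0.8,-20,-3.8,-4.7,0,0,48,0.8,-23,-4.4,-4.7,0,0,56,0.8,-25.2,-4.8,-4.7,0,0,63,0.8,-25.6,-4.87,-4.7,0,0,67,0.8,-25.6,-4.87,-2,0,0,67,0.8,-25.6,-4.87,1,0,0,67,0.8,-25.6,-4.87,2.84,0,0,67,0.8,-25.6,-4.87,2.84,0,0,67,0.8,-25.6,-4.87,2.84,0,0,67,0.8,-25.6,-4.87,2.84,0,0,67]'

```text
clock: 27.3
eef_pos: [462.1, -195.4, 99.9]
tool_rot: [3.14, -0.003, 0.699]
force: [-0.6, -0.5, -1.0]
width: 11.2
gripper_force: 59.2
```

jog_arm --increments '[0.8,0,0,0.6,0,0,0,0.8,0,0,1.1,0,0,0,0.8,0,0,1.6,0,0,0,0.8,0,0,1.6,0,0,0]'

```text
clock: 27.7
eef_pos: [460.9, -194.5, 82.1]
tool_rot: [-3.14, -0.002, 0.699]
force: [1.1, -0.6, -1.8]
width: 11.1
gripper_force: 59.2
```

jog_arm --increments '[0.8,0,0,0.3,0,0,0,0.8,0,0,0.6,0,0,0,0.8,0,0,0.62,0,0,0,0.8,0,0,0.62,0,0,0]'

```text
clock: 28.1
eef_pos: [461.4, -195.2, 77.6]
tool_rot: [3.141, -0.003, 0.698]
force: [-1.9, 0.9, 12.0]
width: 11.4
gripper_force: 61.4
```

Seated. Open, slowly, then retreat.

jog_arm --increments '[1.6,0,0,0,0,0,0,2.5,0,0,0,0,0,0,5,0,0,0,0,0,0,5,0,0,0,0,0,0,5,0,0,0,0,0,0,5,0,0,0,0,0,0,5,0,0,-1,0,0,0,5,0,0,-4,0,0,0,5,0,0,-8,0,0,0,5,0,0,-13,0,0,0,5,0,0,-13,0,0,0,5,0,0,-13,0,0,0]'

```text
clock: 29.3
eef_pos: [461.8, -195.0, 208.0]
tool_rot: [3.14, -0.004, 0.699]
force: [-1.1, -0.6, -1.2]
width: 49.7
gripper_force: 0.0
```

Run:
```python
from tip import *
si=ctrl.get_image("side");t=ctrl.get_image("top")
s0=cv2.imread("pics/side0.png")[:,:,::-1]
d=np.abs(si.astype(int)-s0).max(2)
print(d[172:214:2,286:320:2])
K=6;f=lambda x:cv2.resize(np.ascontiguousarray(x),None,fx=K,fy=K,interpolation=2)
A,B=f(s0[165:220,280:325]),f(si[165:220,280:325])
for nm,(u0,u1,v0,v1) in{"grip":(16,27,7,23),"pocket":(12,26,30,42),"vial":(0,10,40,54)}.items():
    o=3 if u0>=3 and v1<=50 else 0
    m=cv2.matchTemplate(B[(v0-o)*K:(v1+o)*K,(u0-o)*K:(u1+o)*K],A[v0*K:v1*K,u0*K:u1*K],5);_,mx,_,l=cv2.minMaxLoc(m);print(nm,round(mx,3),l[0]/K-o,l[1]/K-o)
g=t.min(2)
print([(np.round(c,1),n,onz("top",*c,13).round(0)) for c,n in blobs((g<215)&(np.hypot(*(np.indices(g.shape)-np.array([246.6,193.8])[:,None,None]))<19),5,90)])
t0=cv2.imread("pics/top0.png").mean(2);dd=np.abs(t.mean(2)-t0)
for n,(u,v) in zip(("jar0","jar1","jar2"),((138,179),(158,187),(179,190))):print(n,dd[v-5:v+6,u-5:u+6].mean().round(1))
```

```text
[[  1   1   1   1   2   2   2   1  96 179   4   3   1   0   1   0   1]
 [  1   1   1   1   2   3  95  21  12  15 255   8   1   0   0   1   1]
 [  2   1   2   1   1   4 106  20  17  42 237  10   0   0   0   1   1]
 [  1   0   1   1   1  14 213  18   3   5 224  10   1   1   1   0   1]
 [  1   2   1   1   2  17 112   7   2  10 202   7   2   1   1   1   1]
 [  0   2   0   2   3  16 116   5   3  13  21   1   2   1   2   1   1]
 [  1   1   1   1   2  16 113   5   1  31  25   2   2   2   1   1   2]
 [  2   2   1   1   1  11  76   9  11   0   5   0   2   1   3   1   0]
 [  2   1   2   1   1   1   7  17  38   1   2   2   2   2   1   1   1]
 [  1   1   1   0   2   1   4  65  44   1   1   1   1   1   1   1   1]
 [  1   2   1   3   3  17  10  90  15  21  17   3   1   1   1   1   2]
 [ 17  15  19  18  16  18  15  55  60  22  19  18   2   2   1   1   0]
 [ 14  16  17  18  15  14  18  14  40  37  17  16  18   2   1   0   1]
 [ 15  17  15  15  16  16  17  16  15  46  17  21  19  18  17   2   2]
 [ 18  17  16  17  17  13  12  96  30  23  19  16  17  17  16  18   3]
 [  1  20  18   0 110  85  36   2 129  15  14  16  17  18  17  17  17]
 [  3  10   1  23   2   4   1   5   4  73  42  13  15  20  17  17  16]
 [  1   2   2  31  66   5  24  15   6   6  90  35  10  16  16  18  17]
 [  1   0   2   3   0   2  29  11   0  66   5  70 112  10  18  16  16]
 [  2   6   0  17   1   3   5   1   2   1   9  89  49 123  16  23  19]
 [  1   2   0   0  16   2   2   8   0   0  62  53  19  13  19  20  17]]
grip 0.956 1.0 -0.5
pocket 0.911 0.3333333333333335 0.0
vial 1.0 0.0 0.0
[(array([204.2, 242.5]), np.int32(46), array([444.,  38.,  13.])), (array([200.1, 259. ]), np.int32(71), array([397.,  49.,  13.]))]
jar0 9.4
jar1 27.7
jar2 28.1
```

Run:
```python
from cell import ctrl
print(ctrl.finish_job())
```

```text
the job is handed in; nothing more can be done
None
```

The job is handed in, though no verdict came back: by the camera checks, two balls went by scoop into the two empty jars (one each), the third jar still has its own, two balls remain in the dish, and the scoop is released in its rest, at most about 0.05 rad off upright.

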